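# Scrap the rejected spacers through the locked flap box

### The arm

A 7-joint arm with a two-finger parallel gripper is mounted at the origin on a cart in front of the work surface, level with it; the furniture and walls round the work are solid. World frame = base frame: x ahead of the robot, y to its left, z up, the work surface at z = 0. Lengths are in m, angles in rad, forces in N, time in s.
With the tool pointing down it reaches from about 0.425 to 0.95 m from the base axis. Payload 4.7 kg.
Tool frame: the origin (TCP) lies between the finger pads; the fingertips stand 14 mm ahead of it and the grasp point (between the pads) lies 5 mm behind it (tip_extent is the distance from the TCP to the fingertips, in m); z points along the fingers, y is the line along which they close (so a half turn about z gives the same grasp; the last joint's range is limited). The gripper opens to 87 mm and grips with 3 to 60 N. Pads are 19 mm wide; open, the fingers measure 117 mm over their backs; the gripper's body (75 mm by 190 mm) begins 51 mm behind the grasp point.
Start: joints at [-1.17, 0.469, -0.049, 1.532, 0.024, 1.141, -0.082], TCP at [0.281, 0.614, 0.237] pointing down, gripper open.
Joint ranges: [-2.59, 2.59], [-0.33, 1.99], [-1.39, 1.29], [0.1, 2.45], [-1.04, 4.18], [0.21, 1.99], [-2.66, 2.66]. Speed limits (rad/s): [2.57, 2.57, 3.14, 3.14, 3.14, 3.14, 3.14].

### API

Orientations are given as a unit quaternion [x, y, z, w].
In Python, from station import get_state, capture, hand_in, tip_extent gives the robot as it stands. The module is installed in compiled form; this text tells all that it offers.
- The arm moves only by the tool step_arm, never from a script. Its argument "commands" is a list of rows, each a list of 4 numbers: the shift along the tool's x, y, z in m, then the turn about the tool's z in degrees. In form: [[x, y, z, roll], ...]. A call has 1 to 8 rows; each row shifts and turns the commanded pose from where the row before left it, along the tool's axes as they then stand; what a row does not reach is not made up. A row lasts 1/10 s, in which the tool goes at most 50 mm and 8.59 degrees, less where a joint would pass 70% of its speed; a pose out of reach is approached as far as the arm can. A call with a gripper value outside its range is refused whole. "hand" is the closure, from 0 (fully open) to 1 (shut), set as the call begins (left out, the last holds). The fingers move at their own pace and stop on an object; "force" is the grip in N (left out, the last holds). Time passes only in rows, so rows that do not move let the fingers close. It gives the time, the measured TCP pose, the force, the opening and the grip force at its end, in the units of the state.
- get_state(): the state, without advancing time (a new reading comes with each control period).
- capture(name): name is "scene" or "side" or "wrist"; returns a dict with "pixels" (384x512x3 uint8, blue, green, red), "camera_matrix" (3x3 intrinsics, pixels), "dist" ([k1, k2, p1, p2, k3] as OpenCV has them; the pictures are not rectified), "R" (3x3) and "t" (3): a world point X has camera coordinates R X + t. Camera axes: x right, y down, z forward; pixel columns grow to the right and rows downward; lengths in m; the calibration is good to about 2 mm. A picture is of the moment at which its call begins. There is no depth.
- hand_in(): hands the job in; it is judged then, once.
The state is a dict: "time": time; "q": joint angles; "joint_velocities": joint speeds; "joint_torque": joint torques, N m; "eef_pos": TCP position; "tool_rot": TCP orientation; "ft_force": force on the tool from outside, world axes, zero at the start; "wrist_torque": the same for the moment, N m; "opening": finger opening in m; "finger_force": force on a finger pad.
Only numpy, scipy, OpenCV 4.12 (cv2) and the standard library are available. Lean on these libraries where they do the work, as an engineer would, in place of code of your own. Each camera call takes 0.05 s, during which the arm holds its last target. There are 200 camera calls.

### The job

Scrap the rejected grey spacers, leaving the brass one and the other things on the bench where they are. Unlock the red scrap box by pulling its yellow lock plug straight out of the sprung socket and lay the plug in the red tray; gather all the grey spacers in the aluminium scoop, then push the box's flap open with the lip of the scoop (not with the gripper) and tip them through it. Finally stand the empty scoop back upright on the middle of its black mat, with the flap sprung shut.

Things in the scene. Friction and masses are not known exactly. Their poses are not given: they have to be found in the camera images.
- scrap_box: red sheet-metal scrap box fixed to the bench, hollow, 150 (x) x 160 (y) x 125 mm high, walls and roof 4 mm; origin at the centre of its underside, z up, its -x wall faces the robot. The roof has an opening, x -52 to +52, y -45 to +55 mm, covered by the flap
- flap_hinge (a point): middle of the flap's hinge line, at (0, 53, 124) mm in the box's frame, axes parallel to the box's. The steel flap is 100 mm wide (x), lies flush in the roof and reaches 95 mm from the hinge toward the box's -y; its free edge swings down into the box
- flap (a joint): flap angle in rad, 0 shut, positive down into the box, stop at 1.25. A spring shuts it: 0.12 N m when shut, 0.28 N m at 0.8 rad. A yellow arm outside the robot-side wall (x -83 to -77 mm in the box's frame) turns with it and stands 2 mm over the plug's shank, so the flap is locked (under 0.2 rad) while the plug is in
- socket (a point): mouth of the lock's socket bracket on the robot-side wall, at (-113, 0, 103) mm in the box's frame, axes parallel to the box's. The bracket is 20 mm wide, z 92 to 114 mm; a sprung detent pin stands on it up to z = 140 mm, 13 mm behind the mouth
- lock_plug: lock plug, 50 g, origin on its axis: yellow head 25 x 18 (y) x 22 (z) mm centred at x = -22.5 mm, steel shank 10 x 10 mm from x = -10 to +40 mm. At the start it sits in the socket, axes parallel to the box's, origin at (-116, 0, 103) mm in the box's frame, head toward the robot. It pulls out straight and level along the box's -x against a detent of 10 to 15 N, free after 40 mm
- scoop: aluminium scoop, 0.16 kg, origin at the centre of its pan's underside. Pan 120 (x) x 82 mm (y) outside, 76 mm wide inside, floor 2 mm, rear and side walls 30 mm high (18 mm over the last 26 mm before the lip), open in front: the lip is the floor's front edge at x = +60 mm. At the start it stands on the mat, lip toward the box (about world -y)
- scoop_grip (a point): grip point of the scoop's black handle, at (-68, 0, 66) mm in the scoop's frame, axes parallel to it: an upright flat bar behind the rear wall, 10 mm thick along the scoop's x, 26 mm wide along its y, free from z = 30 to 87 mm, with a wider head (22 x 30 mm) on top up to z = 95 mm
- mat: black rubber mat fixed to the bench, 130 (x) x 170 (y) x 2 mm, the scoop's place; origin at the centre of its underside
- tray: red parts tray fixed to the bench, 88 (x) x 130 (y) x 28 mm, walls 2 mm, open on top; origin at the centre of its underside; its long side points about along world x
- spacer_0: rejected spacer: grey turned ring, 32 mm outside with a bore, 13 mm high, 30 g; origin at the centre of its underside, z its axis. Three to five of these are present. In the scoop it stays put up to a tilt of about 25 degrees and slides out by 40.
- spacer_1: rejected spacer: grey turned ring, 32 mm outside with a bore, 13 mm high, 30 g; origin at the centre of its underside, z its axis. Three to five of these are present. In the scoop it stays put up to a tilt of about 25 degrees and slides out by 40.
- spacer_2: rejected spacer: grey turned ring, 32 mm outside with a bore, 13 mm high, 30 g; origin at the centre of its underside, z its axis. Three to five of these are present. In the scoop it stays put up to a tilt of about 25 degrees and slides out by 40.
- spacer_3: rejected spacer: grey turned ring, 32 mm outside with a bore, 13 mm high, 30 g; origin at the centre of its underside, z its axis. Three to five of these are present. In the scoop it stays put up to a tilt of about 25 degrees and slides out by 40.
- spacer_4: rejected spacer: grey turned ring, 32 mm outside with a bore, 13 mm high, 30 g; origin at the centre of its underside, z its axis. Three to five of these are present. In the scoop it stays put up to a tilt of about 25 degrees and slides out by 40.
- brass_spacer: good spacer, brass coloured, 30 mm outside, 10 mm high, to be left alone; origin at the centre of its underside
- vblock: ground steel V-block, 40 x 44 x 34 mm, bystander to be left alone; origin at the centre of its underside

How it is judged:
By the outcome, as a careful person would: the job done as asked, in the order asked, and still so for the second after the job is handed in, with the robot touching nothing.
Of spacer_0, spacer_1, spacer_2, spacer_3, spacer_4 only 3 to 5 are there at a start; the rules pass over those that are not, and their reading is None.
At some moment in a run one of spacer_0, spacer_1, spacer_2, spacer_3, spacer_4, scoop may be knocked a few centimetres aside while the robot is not near it.
Once in a run the grip may slacken for a moment while it holds something.
It also fails if it takes over 210 s, if anything falls off the work surface, if the arm or the gripper's body presses on something with over 40 N, if the wrist force passes 120 N, or if a joint passes its speed limit or range.

## Working session

There is one attempt and no reset: what is moved stays moved. The work goes in short steps, Python scripts to look and compute and a tool call to move; the robot and the scene stay as the last step left them, time stands still between calls to the robot, and variables do not carry over. Pictures are saved under pics/ and viewed, at most 14 in all, crops included, and the job is handed in when it is done.

Besides the shell and the picture viewer there is one more tool, called after ">>>" as name(argument=value, ...) on one line, values as JSON. step_arm: Moves the arm, as the interface text tells. Its arguments: {"type":"object","properties":{"commands":{"type":"array","items":{"type":"array","items":{"type":"number"}}},"hand":{"type":"number"},"force":{"type":"number"}},"required":["commands"]}

```bash
mkdir -p pics
cat > h.py <<'E'
import numpy as np, cv2
from station import *
from scipy.spatial.transform import Rotation as Rn
def px(c,P):
    P=np.atleast_2d(np.array(P,float)); return cv2.projectPoints(P,cv2.Rodrigues(c['R'])[0],np.array(c['t'],float),c['camera_matrix'],np.array(c['dist']))[0].reshape(-1,2)
def ray(c,uv):
    u=cv2.undistortPoints(np.array(uv,float).reshape(-1,1,2),c['camera_matrix'],np.array(c['dist'])).reshape(-1,2)
    d=np.c_[u,np.ones(len(u))]@c['R']; return -np.array(c['R']).T@c['t'],d
def plane(c,uv,z):
    o,d=ray(c,uv); return o+d*((z-o[2])/d[:,2])[:,None]
E
python3 - <<'E'
from h import *
s=get_state()
for k in('time','eef_pos','tool_rot','opening','ft_force'): print(k,np.round(s[k],4))
print(tip_extent)
for n in('scene','side','wrist'):
    c=capture(n); p=c['pixels']; cv2.imwrite(f'pics/{n}0.png',p)
    print(n,np.round(-np.array(c['R']).T@c['t'],3),np.round(c['R'],2).tolist())
a=[cv2.imread(f'pics/{n}0.png') for n in('scene','side')]
E
```

```text
time 0.0
eef_pos [0.281  0.6131 0.2355]
tool_rot [ 2.132e-01  9.770e-01 -1.000e-03 -2.000e-04]
opening 0.0871
ft_force [ 0.3415 -0.9413 -0.3428]
0.014
scene [0.176 0.645 0.965] [[-0.89, -0.46, -0.0], [-0.34, 0.68, -0.65], [0.3, -0.58, -0.76]]
side [0.503 1.419 0.692] [[-1.0, -0.01, 0.01], [-0.02, 0.38, -0.93], [0.0, -0.93, -0.38]]
wrist [0.216 0.643 0.385] [[0.42, 0.91, -0.0], [0.88, -0.4, 0.26], [0.24, -0.11, -0.97]]
```

View pics/scene0.png

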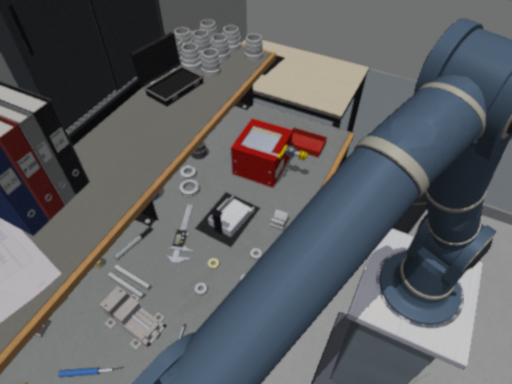

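View pics/side0.png

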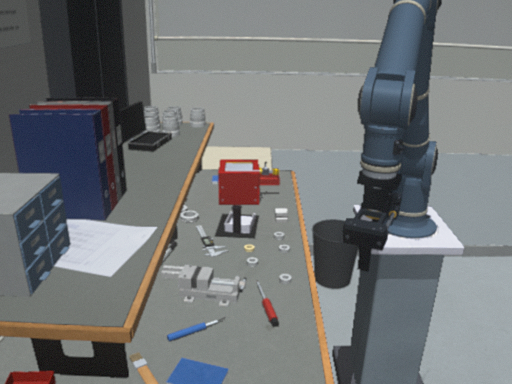

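Run:
```python
from h import *
for n,l in(('scene',[(256,253),(201,288),(245,277),(188,171),(189,187),(213,263),(279,219)]),('side',[(279,235),(284,247),(252,261),(286,278),(190,215),(250,247),(281,213)])):
    c=capture(n)
    for u,p in zip(l,plane(c,l,0.013)): print(n,u,np.round(p,3))
    p=c['pixels']
    a=p[60:320,120:350] if n=='scene' else p[140:300,150:330]
    cv2.imwrite(f'pics/{n}1.png',cv2.resize(a,None,fx=2.3 if n=='scene' else 3.6,fy=2.3 if n=='scene' else 3.6,interpolation=2))
c=capture('side')
a=cv2.imread('pics/scene1.png');b=cv2.imread('pics/side1.png')
print(a.shape,b.shape)
```

```text
scene (256, 253) [0.438 0.113 0.013]
scene (201, 288) [0.519 0.276 0.013]
scene (245, 277) [0.431 0.194 0.013]
scene (188, 171) [ 0.786 -0.07   0.013]
scene (189, 187) [ 0.744 -0.011  0.013]
scene (213, 263) [0.53  0.196 0.013]
scene (279, 219) [ 0.43  -0.026  0.013]
side (279, 235) [0.436 0.12  0.013]
side (284, 247) [0.423 0.197 0.013]
side (252, 261) [0.518 0.282 0.013]
side (286, 278) [0.425 0.367 0.013]
side (190, 215) [ 0.737 -0.017  0.013]
side (250, 247) [0.525 0.2   0.013]
side (281, 213) [ 0.423 -0.046  0.013]
(598, 529, 3) (576, 648, 3)
```

View pics/scene1.png

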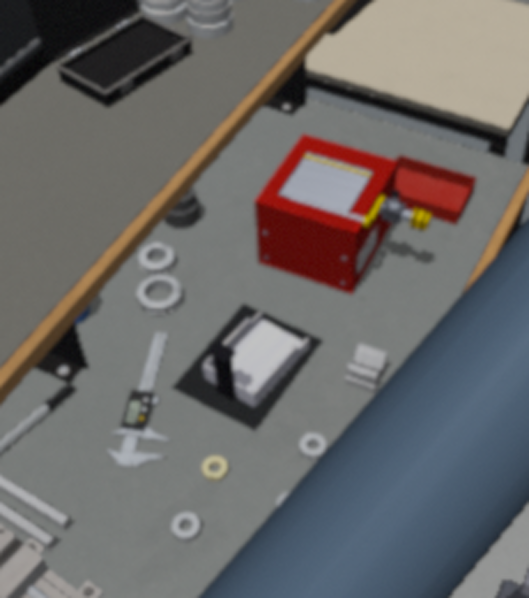

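View pics/side1.png

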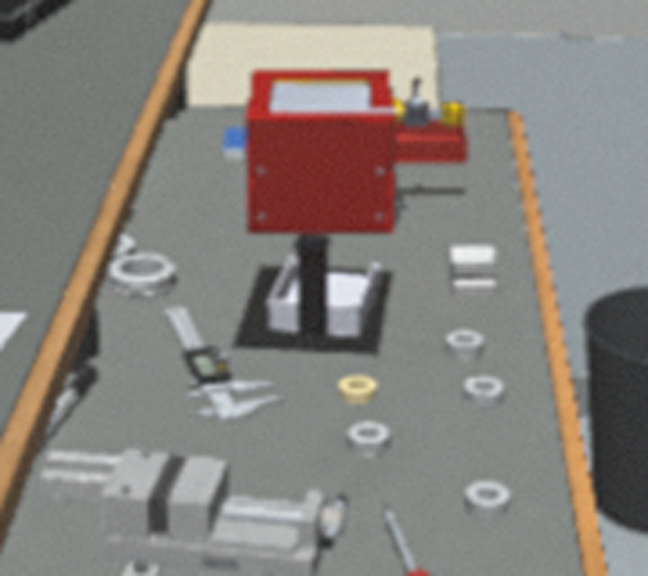

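Run:
```python
from h import *
c=capture('scene')
def P(l,z,t):
    uv=np.array(l)/2.3+[120,60]
    print(t,np.round(plane(c,uv,z),3).tolist())
P([(258,203),(360,222),(305,137),(398,158)],.125,'boxtop')
P([(421,217)],.103,'plughead')
P([(246,306),(321,341),(255,427),(176,385)],.002,'mat')
P([(396,158),(475,180),(461,218)],.028,'tray')
c=capture('side')
def P(l,z,t):
    uv=np.array(l)/3.6+[150,140]
    print(t,np.round(plane(c,uv,z),3).tolist())
P([(248,112),(393,112),(253,72),(388,72)],.125,'boxtop')
P([(455,112)],.103,'plughead')
P([(258,267),(392,271),(235,346),(380,352)],.002,'mat')
P([(467,130)],.028,'tray')
s=get_state();print(s['eef_pos'],Rn.from_quat(s['tool_rot']).as_matrix().round(3))
```

```text
boxtop [[0.645, -0.132, 0.125], [0.506, -0.161, 0.125], [0.652, -0.287, 0.125], [0.512, -0.305, 0.125]]
plughead [[0.444, -0.229, 0.103]]
mat [[0.626, -0.053, 0.002], [0.505, -0.044, 0.002], [0.517, 0.118, 0.002], [0.641, 0.108, 0.002]]
tray [[0.554, -0.413, 0.028], [0.424, -0.42, 0.028], [0.413, -0.33, 0.028]]
boxtop [[0.647, -0.155, 0.125], [0.501, -0.162, 0.125], [0.653, -0.283, 0.125], [0.507, -0.29, 0.125]]
plughead [[0.436, -0.227, 0.103]]
mat [[0.631, -0.051, 0.002], [0.5, -0.048, 0.002], [0.638, 0.114, 0.002], [0.509, 0.12, 0.002]]
tray [[0.416, -0.376, 0.028]]
[0.28119317 0.61358211 0.23639811] [[-0.909  0.417 -0.   ]
 [ 0.417  0.909 -0.   ]
 [ 0.    -0.    -1.   ]]
```

>>> step_arm(commands=[[0, 0, 0, -6.8], [0, 0, 0, -6.8], [0, 0, 0, -6.8], [0, 0, 0, -6.9]], hand=0)

```text
time: 0.8
eef_pos: [0.2812, 0.6136, 0.2365]
tool_rot: [-0.026, 1.0, 0.0, 0.0]
ft_force: [-0.3, -0.6, -0.3]
opening: 0.0866
finger_force: 0.0
```

>>> step_arm(commands=[[-0.033, -0.03, 0, 0], [-0.033, -0.04, 0, 0], [-0.033, -0.04, 0, 0], [-0.03, -0.04, 0, 0], [-0.03, -0.04, 0, 0], [-0.02, -0.045, 0, 0], [-0.02, -0.045, 0, 0], [0, 0, 0, 0]])

```text
time: 1.6
eef_pos: [0.4957, 0.3371, 0.2368]
tool_rot: [-0.017, 1.0, -0.002, 0.001]
ft_force: [-0.3, -0.6, 0.2]
opening: 0.0872
finger_force: 0.0
```

```bash
cat >> h.py <<'E'
def go(x,y,z,yaw=None,grip=0):
    """print tool-frame delta to TCP target; yaw = world angle (deg) of tool y (mod 180)"""
    s=get_state(); R=Rn.from_quat(s['tool_rot']).as_matrix(); p=np.array(s['eef_pos'])
    a=np.degrees(np.arctan2(R[1,1],R[0,1])); r=0
    if yaw is not None: r=-((yaw-a+90)%180-90)
    d=np.array([x,y,z])-p
    print('t %.1f pos'%s['time'],p.round(4),'ytool %.1f'%a,'roll',round(r,1),'delta before roll',(R.T@d).round(4),'after',(Rn.from_euler('z',-r,degrees=True).as_matrix()@R.T@d).round(4),'J7 %.2f'%s['q'][6],'F',np.round(s['ft_force'],1))
E
python3 - <<'E'
from h import *
go(.438,-.228,.22,92.7)
c=capture('wrist');cv2.imwrite('pics/w1.png',c['pixels'])
E
```

```text
t 1.6 pos [0.4957 0.3371 0.2368] ytool 91.9 roll -0.8 delta before roll [ 0.0765 -0.5627  0.0193] after [ 0.0843 -0.5616  0.0193] J7 0.91 F [-0.3 -0.6  0.2]
```

View pics/w1.png

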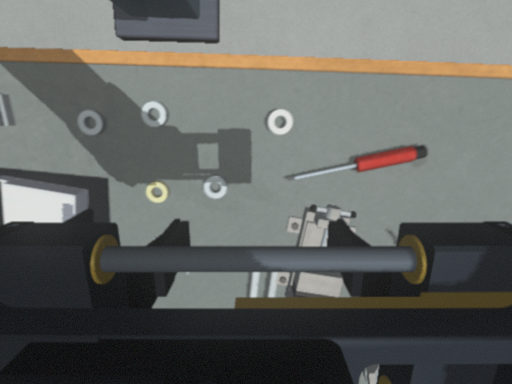

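>>> step_arm(commands=[[0.005, -0.045, 0, -0.8], [0.005, -0.045, 0, 0], [0.005, -0.045, 0, 0], [0.005, -0.045, 0, 0], [0.005, -0.045, 0, 0], [0.005, -0.045, 0, 0], [0.005, -0.045, 0, 0], [0.005, -0.045, 0, 0]])

```text
time: 2.45
eef_pos: [0.4718, -0.016, 0.2369]
tool_rot: [-0.032, 0.999, 0.0, 0.001]
ft_force: [0.3, -0.1, -0.3]
opening: 0.0871
finger_force: 0.0
```

>>> step_arm(commands=[[0.01, -0.04, 0, 0], [0.01, -0.04, 0, 0], [0.01, -0.04, 0, 0], [0.01, -0.04, 0, 0], [0.005, -0.035, 0, 0], [0, 0, 0, 0]])

```text
time: 3.05
eef_pos: [0.4383, -0.2172, 0.237]
tool_rot: [-0.027, 1.0, -0.001, 0.0]
ft_force: [0.1, -0.6, 0.3]
opening: 0.087
finger_force: 0.0
```

Run:
```python
from h import *
go(.438,-.228,.22,92.7)
c=capture('wrist');cv2.imwrite('pics/w2.png',c['pixels'])
```

```text
t 3.0 pos [ 0.4383 -0.2172  0.237 ] ytool 93.1 roll 0.4 delta before roll [ 0.0009 -0.0107  0.017 ] after [ 0.0008 -0.0107  0.017 ] J7 2.06 F [ 0.1 -0.6  0.3]
```

View pics/w2.png

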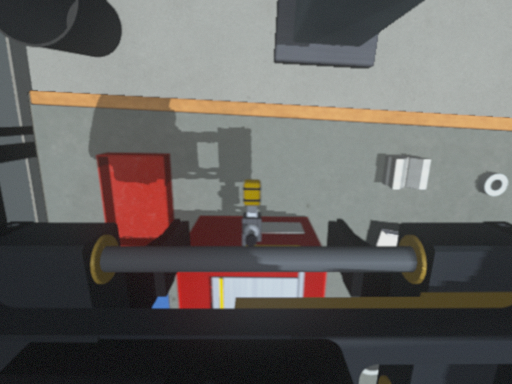

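Run:
```python
from h import *
c=capture('wrist'); p=c['pixels']
h=cv2.cvtColor(p,cv2.COLOR_BGR2HSV); m=cv2.inRange(h,(20,120,90),(35,255,255)); m[230:]=0
n,l,st,ce=cv2.connectedComponentsWithStats(m)
for i in range(1,n):
    if st[i,4]>15: print(st[i],plane(c,[[st[i,0],st[i,1]],[st[i,0]+st[i,2],st[i,1]+st[i,3]]],.114).round(4).tolist())
print('frontedge',plane(c,[(195,217),(318,216)],.125).round(4).tolist())
print('tray',plane(c,[(97,155),(170,153)],.028).round(4).tolist())
```

```text
[241 179  16   9 131] [[0.428, -0.2322, 0.114], [0.4364, -0.2156, 0.114]]
[241 189  16  10 157] [[0.4384, -0.2318, 0.114], [0.448, -0.215, 0.114]]
[241 200  15   5  60] [[0.4501, -0.2313, 0.114], [0.4545, -0.2156, 0.114]]
frontedge [[0.4672, -0.2761, 0.125], [0.459, -0.1531, 0.125]]
tray [[0.4261, -0.4246, 0.028], [0.4181, -0.3297, 0.028]]
```

>>> step_arm(commands=[[-0.002, -0.006, 0.03, 0], [0, 0, 0.035, 0], [0, 0, 0.035, 0], [0, 0, 0.025, 0], [0, 0, 0.014, 0], [0, 0, 0, 0]])

```text
time: 3.75
eef_pos: [0.4406, -0.216, 0.0956]
tool_rot: [-0.032, 0.999, 0.001, -0.002]
ft_force: [-0.3, 0.5, 0.3]
opening: 0.0871
finger_force: 0.0
```

>>> step_arm(commands=[[0, 0, 0, 0], [0, 0, 0, 0], [0, 0, 0, 0], [0, 0, 0, 0], [0, 0, 0, 0], [0, 0, 0, 0], [0, 0, 0, 0], [0, 0, 0, 0]], hand=1, force=50)

```text
time: 4.55
eef_pos: [0.4411, -0.219, 0.0975]
tool_rot: [-0.03, 1.0, 0.0, -0.0]
ft_force: [0.5, -0.2, 0.1]
opening: 0.0313
finger_force: 0.0
```

Run:
```python
from h import *
go(.385,-.228,.098,92.7); s=get_state(); print(s['opening'],s['finger_force'])
```

```text
t 4.5 pos [ 0.4411 -0.219   0.0975] ytool 93.5 roll 0.8 delta before roll [ 0.0565 -0.0056 -0.0005] after [ 0.0564 -0.0064 -0.0005] J7 2.15 F [ 0.5 -0.2  0.1]
0.031261877140869136 0.0
```

>>> step_arm(commands=[[0, -0.0045, 0, 0], [0, 0, 0, 0], [0, 0, 0, 0], [0, 0, 0, 0], [0, 0, 0, 0]])

```text
time: 5.05
eef_pos: [0.4415, -0.2239, 0.0976]
tool_rot: [-0.03, 1.0, -0.0, 0.0]
ft_force: [0.0, -1.8, -0.8]
opening: 0.0176
finger_force: 50.0
```

>>> step_arm(commands=[[0.006, 0, 0, 0], [0.008, 0, 0, 0], [0.01, 0, 0, 0], [0.01, 0, 0, 0], [0.01, 0, 0, 0], [0.01, 0, 0, 0], [0.006, 0, 0, 0], [0, 0, 0, 0]])

```text
time: 5.85
eef_pos: [0.3802, -0.227, 0.0975]
tool_rot: [-0.03, 1.0, 0.0, -0.0]
ft_force: [0.8, -0.3, -1.2]
opening: 0.0177
finger_force: 50.0
```

Run:
```python
from h import *
go(.47,-.38,.15,93.5); s=get_state(); print(s['opening'],s['finger_force'])
c=capture('wrist');cv2.imwrite('pics/w3.png',c['pixels'])
```

```text
t 5.8 pos [ 0.3802 -0.227   0.0975] ytool 93.4 roll -0.1 delta before roll [-0.0804 -0.1581 -0.0527] after [-0.0802 -0.1582 -0.0527] J7 2.21 F [ 0.8 -0.3 -1.2]
0.01767415392360306 49.99896124005318
```

View pics/w3.png

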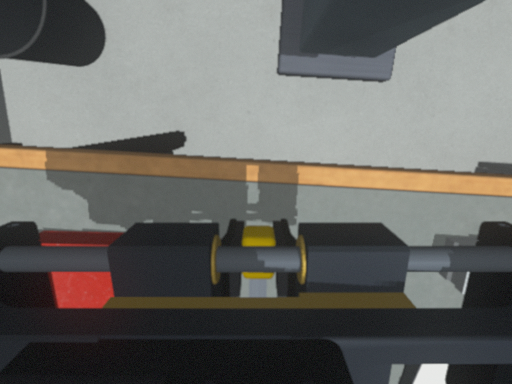

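>>> step_arm(commands=[[0, 0, -0.03, 0], [0, 0, -0.03, 0], [-0.01, -0.03, -0.02, 0], [-0.015, -0.035, 0, 0], [-0.015, -0.035, 0, 0], [-0.015, -0.035, 0, 0], [-0.011, -0.02, 0, 0], [0, 0, 0, 0]])

```text
time: 6.7
eef_pos: [0.4583, -0.3807, 0.1773]
tool_rot: [-0.03, 1.0, -0.001, 0.0]
ft_force: [-0.6, 0.7, -1.3]
opening: 0.0173
finger_force: 50.0
```

Run:
```python
from h import *
go(.455,-.378,.021,93.5); s=get_state(); print(s['opening'],s['finger_force'])
c=capture('wrist');cv2.imwrite('pics/w4.png',c['pixels'])
c=capture('scene');p=c['pixels']
h=cv2.cvtColor(p,cv2.COLOR_BGR2HSV)
cv2.imwrite('pics/s4.png',cv2.resize(p[90:200,200:370],None,fx=4,fy=4,interpolation=2))
```

```text
t 6.7 pos [ 0.4583 -0.3807  0.1773] ytool 93.4 roll -0.1 delta before roll [0.0032 0.0033 0.1563] after [0.0032 0.0033 0.1563] J7 2.40 F [-0.6  0.7 -1.3]
0.01730270678266534 49.99886495992541
```

View pics/s4.png

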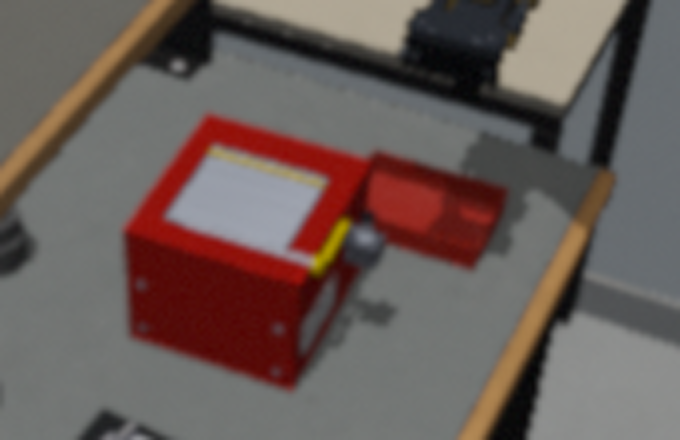

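>>> step_arm(commands=[[0.003, 0.003, 0.04, 0], [0, 0, 0.04, 0], [0, 0, 0.04, 0], [0, 0, 0.02, 0], [0, 0, 0.01, 0], [0, 0, 0.004, 0], [0, 0, 0, 0], [0, 0, 0, 0]])

```text
time: 7.6
eef_pos: [0.4544, -0.3754, 0.0249]
tool_rot: [-0.03, 1.0, -0.001, 0.001]
ft_force: [0.5, -1.0, -0.3]
opening: 0.0171
finger_force: 50.0
```

>>> step_arm(commands=[[0, 0, 0, 0], [0, 0, 0, 0], [0, 0, 0, 0], [0, 0, 0, 0]], hand=0.58)

```text
time: 8.0
eef_pos: [0.4537, -0.3751, 0.0238]
tool_rot: [-0.03, 1.0, -0.0, 0.0]
ft_force: [-0.0, 0.1, -0.6]
opening: 0.0354
finger_force: 0.0
```

>>> step_arm(commands=[[0, 0, -0.02, 0], [0, 0, -0.03, 0], [0, 0, -0.04, 0], [0, 0, -0.04, 0], [0, 0, -0.04, 0], [0, 0, -0.04, 0], [0, 0, 0, 0]])

```text
time: 8.7
eef_pos: [0.456, -0.3775, 0.2397]
tool_rot: [-0.03, 1.0, -0.003, 0.005]
ft_force: [-0.4, 0.1, -0.1]
opening: 0.0364
finger_force: 0.0
```

Run:
```python
from h import *
go(.44,.117,.2,93.5)
a=capture('wrist');c=capture('scene');p=c['pixels']
b=cv2.resize(p[100:330,170:370],None,fx=2,fy=2,interpolation=2)
o=np.zeros((460,800,3),np.uint8);o[:,:400]=b;o[:300,400:]=cv2.resize(a['pixels'],(400,300));cv2.imwrite('pics/s5.png',o)
```

```text
t 8.7 pos [ 0.456  -0.3775  0.2397] ytool 93.5 roll -0.0 delta before roll [-0.0135  0.4948  0.0364] after [-0.0139  0.4948  0.0364] J7 2.38 F [-0.4  0.1 -0.1]
```

View pics/s5.png

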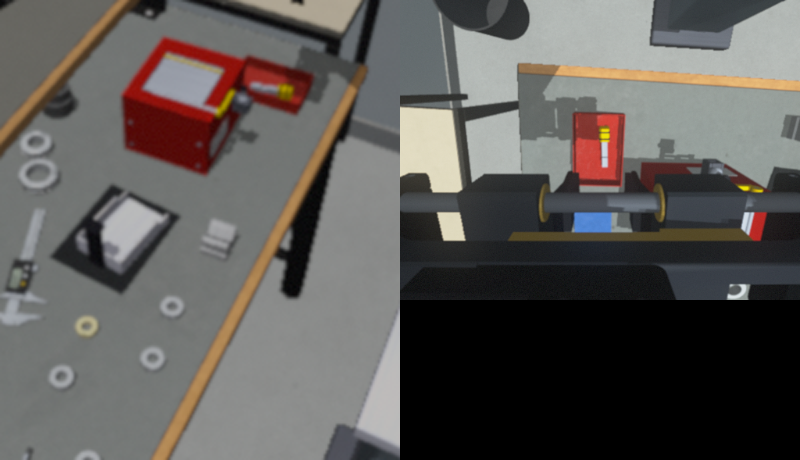

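>>> step_arm(commands=[[-0.003, 0.045, 0, 0], [-0.003, 0.045, 0, 0], [-0.003, 0.045, 0, 0], [-0.003, 0.045, 0, 0], [-0.003, 0.045, 0, 0], [-0.003, 0.045, 0, 0], [-0.003, 0.045, 0, 0], [-0.003, 0.045, 0, 0]], hand=0)

```text
time: 9.6
eef_pos: [0.4543, -0.0124, 0.232]
tool_rot: [-0.03, 1.0, -0.0, -0.002]
ft_force: [1.0, 0.4, 0.1]
opening: 0.0856
finger_force: 0.0
```

>>> step_arm(commands=[[-0.01, 0.045, 0, 0], [-0.01, 0.045, 0, 0], [-0.01, 0.04, 0, 0], [0, 0, 0, 0], [0, 0, 0, 0]])

```text
time: 10.1
eef_pos: [0.4768, 0.1178, 0.2318]
tool_rot: [-0.031, 1.0, -0.001, -0.002]
ft_force: [-0.7, -1.1, 0.0]
opening: 0.0868
finger_force: 0.0
```

```bash
cat >> h.py <<'E'
def rings(n,rows=(0,384),zr=.013):
    c=capture(n);p=c['pixels'];h=cv2.cvtColor(p,cv2.COLOR_BGR2HSV);out=[]
    m=cv2.inRange(h,(0,0,135),(180,40,255)); m[:rows[0]]=0; m[rows[1]:]=0
    cs,hi=cv2.findContours(m,cv2.RETR_CCOMP,cv2.CHAIN_APPROX_NONE)
    for i,k in enumerate(cs):
        if hi[0][i][3]<0 and len(k)>12:
            (u,v),(w,hh),a=cv2.fitEllipse(k); P=plane(c,[(u,v)],zr)[0]
            e=plane(c,k.reshape(-1,2),zr); dia=np.ptp(e[:,:2],0)
            if .024<dia.mean()<.042: print(n,(round(u),round(v)),P.round(4)[:2],'dia',dia.round(3),'hole',hi[0][i][2]>=0)
    return c
E
python3 - <<'E'
from h import *
go(.44,.117,.2,93.5)
c=rings('wrist',(0,225)); rings('scene',(150,384))
cv2.imwrite('pics/w6.png',c['pixels'])
E
```

```text
t 10.1 pos [0.4768 0.1178 0.2318] ytool 93.6 roll 0.1 delta before roll [0.0366 0.0016 0.0319] after [0.0366 0.0015 0.0319] J7 1.31 F [-0.7 -1.1  0. ]
wrist (208, 155) [0.4572 0.0489] dia [0.032 0.026] hole True
wrist (160, 122) [ 0.4184 -0.0131] dia [0.041 0.014] hole True
scene (213, 331) [0.4318 0.3609] dia [0.034 0.034] hole True
scene (200, 288) [0.5223 0.2759] dia [0.034 0.035] hole True
scene (246, 278) [0.4269 0.1964] dia [0.033 0.035] hole True
scene (255, 254) [0.4398 0.117 ] dia [0.031 0.021] hole False
```

View pics/w6.png

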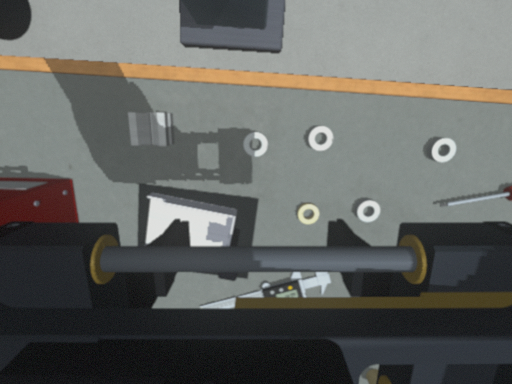

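Run:
```python
from h import *
c=capture('wrist')
print(plane(c,[(256,144),(320,138),(443,150),(368,211)],.010).round(4).tolist(),plane(c,[(307,213)],.01).round(4).tolist())
print('scoop',plane(c,[(150,196),(237,213)],.03).round(4).tolist(), 'mat',plane(c,[(140,185),(256,199)],.002).round(4).tolist())
```

```text
[[0.439, 0.1104, 0.01], [0.4262, 0.1944, 0.01], [0.432, 0.361, 0.01], [0.5234, 0.2743, 0.01]] [[0.5315, 0.1882, 0.01]]
scoop [[0.5134, -0.0258, 0.03], [0.5303, 0.0902, 0.03]] mat [[0.5066, -0.0502, 0.002], [0.5174, 0.1148, 0.002]]
```

>>> step_arm(commands=[[0, 0, 0, 8.4], [0, 0, 0, 8.4], [0, 0, 0, 8.4], [0, 0, 0, 8.4], [0, 0, 0, 8.4], [0, 0, 0, 8.4], [0, 0, 0, 8.4], [0, 0, 0, 8.4]])

```text
time: 11.05
eef_pos: [0.4776, 0.1156, 0.2333]
tool_rot: [0.532, 0.847, -0.0, -0.0]
ft_force: [0.1, -0.9, 0.3]
opening: 0.0867
finger_force: 0.0
```

>>> step_arm(commands=[[0, 0, 0, 8.4], [0, 0, 0, 8.4], [0, 0, 0, 8.4], [0, 0, 0, 7.5], [0, 0, 0, 0]])

```text
time: 11.55
eef_pos: [0.4776, 0.1159, 0.2334]
tool_rot: [0.746, 0.666, -0.0, -0.0]
ft_force: [-0.1, 0.3, -0.4]
opening: 0.0871
finger_force: 0.0
```

Run:
```python
from h import *
go(.439,.112,.017,173.2)
go(.564,.026,.2,173.2)
c=capture('wrist')
cv2.imwrite('pics/w7.png',c['pixels'])
```

```text
t 11.6 pos [0.4776 0.1159 0.2334] ytool -6.6 roll 0.2 delta before roll [-0.0082 -0.0379  0.2164] after [-0.0084 -0.0378  0.2164] J7 -0.39 F [-0.1  0.3 -0.4]
t 11.6 pos [0.4776 0.1159 0.2334] ytool -6.6 roll 0.2 delta before roll [-0.0794  0.0961  0.0334] after [-0.079   0.0964  0.0334] J7 -0.39 F [-0.1  0.3 -0.4]
```

View pics/w7.png

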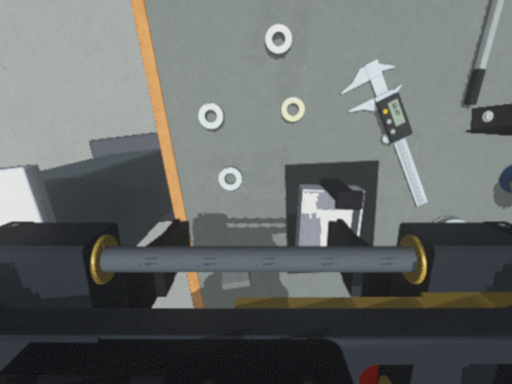

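Run:
```python
from h import *
c=capture('wrist')
print(plane(c,[(230,179),(210,116),(278,39)],.013).round(4).tolist())
print('scoop rear corners',plane(c,[(301,185),(363,190)],.032).round(4).tolist(),'mat',plane(c,[(285,164),(378,161)],.002).round(4).tolist())
```

```text
[[0.4383, 0.1108, 0.013], [0.4241, 0.196, 0.013], [0.5196, 0.2755, 0.013]]
scoop rear corners [[0.5317, 0.0965, 0.032], [0.6121, 0.0808, 0.032]] mat [[0.5157, 0.1211, 0.002], [0.6441, 0.111, 0.002]]
```

>>> step_arm(commands=[[-0.009, -0.038, 0.03, 0], [0, 0, 0.045, 0], [0, 0, 0.045, 0], [0, 0, 0.045, 0], [0, 0, 0.03, 0], [0, 0, 0.013, 0], [0, 0, 0.008, 2.4], [0, 0, 0, 0]])

```text
time: 12.45
eef_pos: [0.4388, 0.1122, 0.0169]
tool_rot: [0.76, 0.65, -0.001, -0.0]
ft_force: [-0.7, -0.3, 0.4]
opening: 0.087
finger_force: 0.0
```

Run:
```python
from h import *
go(.4385,.111,.017,171)
```

```text
t 12.4 pos [0.4388 0.1122 0.0169] ytool -8.9 roll 0.1 delta before roll [-0.0013 -0.0001 -0.0001] after [-0.0013 -0.0001 -0.0001] J7 -0.33 F [-0.7 -0.3  0.4]
```

>>> step_arm(commands=[[0, 0, 0, 0], [0, 0, 0, 0], [0, 0, 0, 0], [0, 0, 0, 0], [0, 0, 0, 0], [0, 0, 0, 0], [0, 0, 0, 0], [0, 0, 0, 0]], hand=1, force=20)

```text
time: 13.25
eef_pos: [0.439, 0.1127, 0.0175]
tool_rot: [0.759, 0.651, -0.0, -0.0]
ft_force: [-0.5, -0.2, -0.9]
opening: 0.0312
finger_force: 5.2
```

>>> step_arm(commands=[[0, 0, -0.04, 0], [0, 0, -0.045, 0], [0, 0, -0.045, 0], [-0.015, 0.035, -0.02, 0], [-0.015, 0.04, 0, 0], [-0.015, 0.04, 0, 0], [-0.007, 0.021, 0, 0], [0, 0, 0, 0]])

```text
time: 14.05
eef_pos: [0.5678, 0.0379, 0.1674]
tool_rot: [0.761, 0.649, 0.0, 0.001]
ft_force: [-0.9, -1.2, 1.0]
opening: 0.0307
finger_force: 19.9
```

Run:
```python
from h import *
s=get_state();print(s['opening'],s['finger_force'])
go(.565,.040,.021,171)
c=capture('wrist')
cv2.imwrite('pics/w8.png',c['pixels'])
```

```text
0.030724085097882808 19.94365078996225
t 14.1 pos [0.5678 0.0379 0.1674] ytool -9.1 roll -0.1 delta before roll [ 0.0018 -0.0034  0.1464] after [ 0.0018 -0.0034  0.1464] J7 -0.17 F [-0.9 -1.2  1. ]
```

View pics/w8.png

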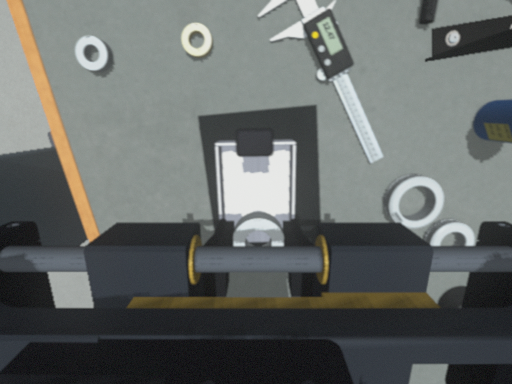

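Run:
```python
from h import *
c=capture('wrist')
r=plane(c,[(216,142),(297,142)],.032);h=plane(c,[(255,142)],.097)
print(r.round(4).tolist(),np.degrees(np.arctan2(r[1,1]-r[0,1],r[1,0]-r[0,0])),'head',h.round(4).tolist())
m=r.mean(0)[:2];d=(r[1]-r[0])[:2];d/=np.linalg.norm(d);f=np.array([d[1],-d[0]]);
print('centre',m+.06*f,'P(-12)',m+.048*f,'P(23)',m+.083*f)
mt=plane(c,[(199,117),(316,106)],.002);print(mt.round(4).tolist())
```

```text
[[0.531, 0.093, 0.032], [0.6122, 0.0802, 0.032]] -8.943716170654598 head [[0.5718, 0.0922, 0.097]]
centre [0.56226007 0.02732265] P(-12) [0.56412564 0.03917675] P(23) [0.55868439 0.00460229]
[[0.5129, 0.1207, 0.002], [0.6409, 0.1122, 0.002]]
```

>>> step_arm(commands=[[0.001, -0.004, 0.03, 0], [0, 0, 0.04, 0], [0, 0, 0.03, 0], [0, 0, 0.02, 0], [0, 0, 0.012, 0], [0, 0, 0.01, 0], [0, 0, 0, 0], [0, 0, 0, 0]])

```text
time: 14.95
eef_pos: [0.562, 0.0423, 0.0262]
tool_rot: [0.759, 0.651, 0.001, 0.0]
ft_force: [0.3, 0.9, 0.1]
opening: 0.0303
finger_force: 19.9
```

>>> step_arm(commands=[[0, 0, 0, 0], [0, 0, 0, 0], [0, 0, 0, 0]], hand=0.56)

```text
time: 15.25
eef_pos: [0.5621, 0.0421, 0.0261]
tool_rot: [0.759, 0.651, 0.001, 0.0]
ft_force: [-0.3, -0.4, -0.1]
opening: 0.0375
finger_force: 0.0
```

>>> step_arm(commands=[[0, 0, -0.03, 0], [0, 0, -0.04, 0], [0, 0, -0.045, 0], [0, 0, -0.045, 0], [0, 0, 0, 0]])

```text
time: 15.75
eef_pos: [0.5659, 0.0421, 0.1923]
tool_rot: [0.76, 0.65, 0.006, 0.003]
ft_force: [1.2, 0.3, 1.4]
opening: 0.0382
finger_force: 0.0
```

Run:
```python
from h import *
go(.425,.196,.15,171)
rings('wrist',(0,225)); rings('scene',(150,384)); c=rings('side',(200,384))
```

```text
t 15.8 pos [0.5659 0.0421 0.1923] ytool -8.9 roll 0.1 delta before roll [ 0.1302 -0.1634  0.0409] after [ 0.1298 -0.1637  0.0409] J7 -0.18 F [1.2 0.3 1.4]
wrist (324, 49) [0.6613 0.1739] dia [0.022 0.033] hole True
scene (213, 331) [0.4319 0.361 ] dia [0.034 0.034] hole True
scene (200, 288) [0.5222 0.276 ] dia [0.033 0.035] hole True
scene (246, 278) [0.4267 0.1963] dia [0.033 0.035] hole True
scene (473, 153) [-0.0608 -0.6021] dia [0.026 0.042] hole False
scene (272, 152) [ 0.5739 -0.2822] dia [0.056 0.019] hole False
side (220, 365) [0.5757 0.696 ] dia [0.051 0.027] hole True
side (140, 362) [0.7405 0.6963] dia [0.03  0.033] hole False
side (235, 343) [0.5489 0.6273] dia [0.022 0.036] hole True
side (210, 334) [0.6042 0.5997] dia [0.03 0.03] hole False
side (169, 330) [0.6976 0.5898] dia [0.024 0.024] hole True
side (149, 327) [0.7454 0.5815] dia [0.03  0.025] hole True
side (176, 325) [0.6854 0.5735] dia [0.026 0.029] hole False
side (159, 320) [0.7278 0.5541] dia [0.022 0.034] hole True
side (210, 263) [0.635  0.2948] dia [0.03  0.021] hole False
side (312, 261) [0.3463 0.2779] dia [0.006 0.077] hole False
side (192, 257) [0.6921 0.2636] dia [0.036 0.033] hole True
side (167, 251) [0.7685 0.2355] dia [0.01  0.042] hole False
side (250, 246) [0.5245 0.1923] dia [0.025 0.031] hole False
side (235, 241) [0.573  0.1622] dia [0.034 0.033] hole False
side (361, 240) [0.1788 0.146 ] dia [0.02 0.06] hole False
```

>>> step_arm(commands=[[0.03, -0.035, 0, 0], [0.03, -0.035, 0, 0], [0.03, -0.035, 0, 0], [0.025, -0.035, 0, 0], [0.015, -0.023, 0.03, 0], [0, 0, 0.04, 0], [0, 0, 0.035, 0], [0, 0, 0, 0]], hand=0)

```text
time: 16.7
eef_pos: [0.416, 0.1934, 0.0757]
tool_rot: [0.759, 0.651, -0.006, -0.001]
ft_force: [-0.9, 0.1, 0.2]
opening: 0.0857
finger_force: 0.0
```

Run:
```python
from h import *
go(.425,.196,.017,171)
c=rings('wrist',(0,225))
```

```text
t 16.7 pos [0.416  0.1934 0.0757] ytool -8.8 roll 0.2 delta before roll [0.0045 0.0091 0.0586] after [0.0045 0.0091 0.0586] J7 -0.56 F [-0.9  0.1  0.2]
wrist (499, 192) [0.6065 0.1788] dia [0.024 0.026] hole True
wrist (476, 72) [0.5835 0.2712] dia [0.024 0.029] hole True
wrist (390, 75) [0.5234 0.2784] dia [0.034 0.042] hole True
```

>>> step_arm(commands=[[0.004, 0.009, 0.02, 0], [0, 0, 0.02, 0], [0, 0, 0.018, 0], [0, 0, 0, 0], [0, 0, 0, 0]])

```text
time: 17.25
eef_pos: [0.4308, 0.1982, 0.0236]
tool_rot: [0.76, 0.65, 0.001, 0.0]
ft_force: [0.0, 0.2, 0.6]
opening: 0.0869
finger_force: 0.0
```

>>> step_arm(commands=[[0, 0, 0, 0], [0, 0, 0, 0], [0, 0, 0, 0], [0, 0, 0, 0], [0, 0, 0, 0], [0, 0, 0, 0], [0, 0, 0, 0], [0, 0, 0, 0]], hand=1)

```text
time: 18.05
eef_pos: [0.4299, 0.1981, 0.0225]
tool_rot: [0.759, 0.651, -0.0, -0.0]
ft_force: [0.4, 0.4, 0.2]
opening: 0.0313
finger_force: 8.5
```

>>> step_arm(commands=[[0, 0, -0.04, 0], [0, 0, -0.045, 0], [0, 0, -0.045, 0], [-0.02, 0.02, -0.02, 0], [-0.035, 0.035, 0, 0], [-0.035, 0.035, 0, 0], [-0.035, 0.035, 0, 0], [-0.03, 0.03, 0, 0]])

```text
time: 18.85
eef_pos: [0.5604, 0.0187, 0.1726]
tool_rot: [0.76, 0.65, 0.0, 0.0]
ft_force: [0.7, 1.0, -0.6]
opening: 0.0303
finger_force: 20.0
```

Run:
```python
from h import *
s=get_state();print(s['opening'],s['finger_force'])
go(.559,.0056,.17,171)
```

```text
0.03034165501600677 20.001566036080476
t 18.9 pos [0.5604 0.0187 0.1726] ytool -8.9 roll 0.1 delta before roll [-0.0131  0.0006  0.0026] after [-0.0131  0.0006  0.0026] J7 -0.12 F [ 0.7  1.  -0.6]
```

>>> step_arm(commands=[[-0.013, 0, 0.02, 0], [0, 0, 0.02, 0], [0, 0, 0, 0], [0, 0, 0, 0]])

```text
time: 19.25
eef_pos: [0.5572, 0.0086, 0.1324]
tool_rot: [0.759, 0.651, -0.0, -0.0]
ft_force: [-0.0, -0.2, 0.3]
opening: 0.0303
finger_force: 20.0
```

Run:
```python
from h import *
go(.559,.0056,.029,171)
c=capture('wrist')
cv2.imwrite('pics/w9.png',c['pixels'])
```

```text
t 19.2 pos [0.5572 0.0086 0.1324] ytool -8.8 roll 0.2 delta before roll [-0.0027  0.0023  0.1034] after [-0.0027  0.0023  0.1034] J7 -0.08 F [-0.  -0.2  0.3]
```

View pics/w9.png

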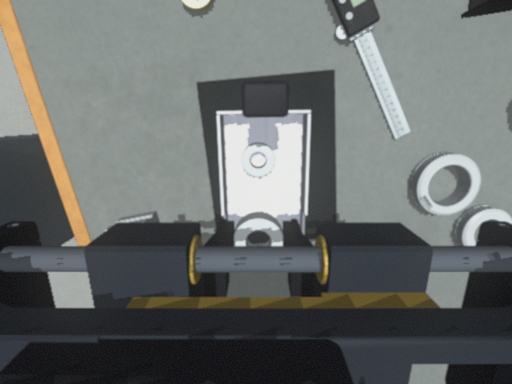

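Run:
```python
from h import *
c=capture('wrist')
r=plane(c,[(217,112),(311,112)],.032)
d=(r[1]-r[0])[:2];print(np.linalg.norm(d),np.degrees(np.arctan2(d[1],d[0])));d/=np.linalg.norm(d);f=np.array([d[1],-d[0]]);C=r.mean(0)[:2]+.06*f
q=plane(c,[(258,161)],.017)[0,:2]-C
print(C,'ring1 in scoop',q@f,q@d)
for x in(-15,20):print(x,C+x*.001*f)
```

```text
0.08184001413946204 -8.769698774325466
[0.56555095 0.02423914] ring1 in scoop -0.014807724705838694 -0.00524114325749424
-15 [0.56783789 0.03906377]
20 [0.56250168 0.00447295]
```

>>> step_arm(commands=[[-0.003, 0.008, 0.03, 0], [0, 0, 0.03, 0], [0, 0, 0.02, 0], [0, 0, 0.013, 0], [0, 0, 0.008, 0], [0, 0, 0, 0], [0, 0, 0, 0]])

```text
time: 20.05
eef_pos: [0.5657, 0.0042, 0.0324]
tool_rot: [0.759, 0.651, 0.001, 0.0]
ft_force: [0.6, -0.8, -0.0]
opening: 0.0301
finger_force: 20.0
```

>>> step_arm(commands=[[0, 0, 0, 0], [0, 0, 0, 0], [0, 0, 0, 0]], hand=0.56)

```text
time: 20.35
eef_pos: [0.5653, 0.0041, 0.0321]
tool_rot: [0.759, 0.651, 0.001, 0.0]
ft_force: [0.9, -0.2, -1.1]
opening: 0.0375
finger_force: 0.0
```

>>> step_arm(commands=[[0, 0, -0.03, 0], [0, 0, -0.04, 0], [0, 0, -0.045, 0], [0, 0, -0.045, 0], [0, 0, 0, 0]])

```text
time: 20.85
eef_pos: [0.569, 0.0038, 0.1983]
tool_rot: [0.76, 0.65, 0.006, 0.004]
ft_force: [0.5, -0.7, 0.1]
opening: 0.038
finger_force: 0.0
```

Run:
```python
from h import *
go(.522,.2755,.15,171)
rings('scene',(150,384)); rings('wrist',(0,225))
```

```text
t 20.9 pos [0.569  0.0038 0.1983] ytool -8.8 roll 0.2 delta before roll [ 0.261  -0.0888  0.0481] after [ 0.2608 -0.0895  0.0481] J7 -0.10 F [ 0.5 -0.7  0.1]
scene (213, 331) [0.4319 0.3611] dia [0.034 0.034] hole True
scene (200, 288) [0.5222 0.2761] dia [0.033 0.035] hole True
wrist (321, 12) [0.6617 0.1717] dia [0.022 0.027] hole True
```

>>> step_arm(commands=[[0.045, -0.015, 0, 0], [0.045, -0.015, 0, 0], [0.045, -0.015, 0, 0], [0.045, -0.015, 0, 0], [0.045, -0.015, 0, 0], [0.036, -0.014, 0.04, 0], [0, 0, 0.04, 0], [0, 0, 0, 0]], hand=0)

```text
time: 21.75
eef_pos: [0.5123, 0.2707, 0.1089]
tool_rot: [0.758, 0.652, -0.007, -0.001]
ft_force: [-1.0, -1.0, -0.6]
opening: 0.0859
finger_force: 0.0
```

>>> step_arm(commands=[[0, 0, 0, 0], [0, 0, 0, 0]])

```text
time: 21.95
eef_pos: [0.5192, 0.2709, 0.1169]
tool_rot: [0.76, 0.65, 0.001, 0.0]
ft_force: [-0.0, 0.5, 1.0]
opening: 0.0869
finger_force: 0.0
```

Run:
```python
from h import *
go(.5215,.2757,.017,171)
```

```text
t 21.9 pos [0.5192 0.2709 0.1169] ytool -9.0 roll 0.0 delta before roll [0.005  0.0013 0.0999] after [0.005  0.0013 0.0999] J7 -0.58 F [-0.   0.5  1. ]
```

>>> step_arm(commands=[[0.005, 0.001, 0.035, 0], [0, 0, 0.035, 0], [0, 0, 0.02, 0], [0, 0, 0.01, 0], [0, 0, 0, 0], [0, 0, 0, 0]])

```text
time: 22.55
eef_pos: [0.521, 0.2768, 0.0173]
tool_rot: [0.76, 0.65, 0.002, 0.0]
ft_force: [0.6, -0.6, 0.6]
opening: 0.0871
finger_force: 0.0
```

>>> step_arm(commands=[[0, 0, 0, 0], [0, 0, 0, 0], [0, 0, 0, 0], [0, 0, 0, 0], [0, 0, 0, 0], [0, 0, 0, 0], [0, 0, 0, 0], [0, 0, 0, 0]], hand=1)

```text
time: 23.35
eef_pos: [0.5195, 0.2766, 0.0155]
tool_rot: [0.759, 0.651, -0.0, -0.0]
ft_force: [0.2, 0.1, -0.0]
opening: 0.0307
finger_force: 17.3
```

>>> step_arm(commands=[[0, 0, -0.04, 0], [0, 0, -0.045, 0], [0, 0, -0.045, 0], [-0.04, 0.01, -0.025, 0], [-0.045, 0.015, 0, 0], [-0.045, 0.015, 0, 0], [-0.045, 0.02, 0, 0], [-0.03, 0.015, 0, 0]])

```text
time: 24.15
eef_pos: [0.5623, 0.0584, 0.1709]
tool_rot: [0.761, 0.649, -0.0, 0.001]
ft_force: [0.5, 0.3, -0.5]
opening: 0.0303
finger_force: 20.0
```

>>> step_arm(commands=[[0, 0, 0, 0], [0, 0, 0, 0], [0, 0, 0, 0]])

```text
time: 24.45
eef_pos: [0.5618, 0.0642, 0.1703]
tool_rot: [0.759, 0.651, 0.0, -0.001]
ft_force: [0.9, 0.7, 0.4]
opening: 0.0309
finger_force: 20.0
```

Run:
```python
from h import *
s=get_state();print(s['opening'],s['finger_force'])
go(.568,.0415,.05,171)
rings('scene',(150,384)); c=rings('wrist',(0,225))
p=c['pixels'];h=cv2.cvtColor(p,cv2.COLOR_BGR2HSV)
m=cv2.inRange(h,(0,0,0),(180,255,60));m[215:]=0
n,l,st,ce=cv2.connectedComponentsWithStats(m)
for i in range(1,n):
    if st[i,4]>300: print(st[i],ce[i].round())
```

```text
0.030942375495512806 20.000060973000018
t 24.4 pos [0.5618 0.0642 0.1703] ytool -8.7 roll 0.3 delta before roll [-0.0216  0.0097  0.1203] after [-0.0216  0.0098  0.1203] J7 -0.20 F [0.9 0.7 0.4]
scene (213, 331) [0.4322 0.3609] dia [0.035 0.035] hole True
scene (110, 323) [0.6734 0.4622] dia [0.026 0.022] hole True
scene (213, 262) [0.5318 0.1948] dia [0.027 0.035] hole False
scene (270, 152) [ 0.5791 -0.2801] dia [0.061 0.018] hole False
wrist (258, 222) [0.5539 0.0177] dia [0.04 0.01] hole False
wrist (339, 65) [0.6623 0.1739] dia [0.022 0.034] hole True
[426   6  18  48 416] [434.  30.]
[ 434   47   78   41 1870] [476.  67.]
```

```bash
cat >> h.py <<'E'
def scoop(ref_z=.032):
    c=capture('wrist');p=c['pixels'];g=cv2.cvtColor(p,cv2.COLOR_BGR2GRAY)
    m=cv2.inRange(g,170,255);m[222:]=0;n,l,st,ce=cv2.connectedComponentsWithStats(m)
    i=max(range(1,n),key=lambda k:st[k,4]);x,y,w,h,a=st[i]
    r=plane(c,[(x,y),(x+w,y)],ref_z);ys,xs=np.where(l==i)
    print('blob',st[i],'rear',r[:,:2].round(4).tolist())
    return c
E
python3 - <<'E'
from h import *
scoop()
E
```

```text
blob [   0    0  102  222 9392] rear [[0.3545, 0.2744], [0.4474, 0.2595]]
```

```bash
sed -i 's/m\[222:\]=0;n,l/m[222:]=0;m[:,:160]=0;m[:,370:]=0;n,l/' h.py
python3 - <<'E'
from h import *
scoop()
E
```

```text
blob [ 227  167   72   50 2284] rear [[0.5327, 0.0904], [0.6076, 0.079]]
```

>>> step_arm(commands=[[-0.022, 0.005, 0.02, 0], [0, 0, 0.03, 0], [0, 0, 0.035, 0], [0, 0, 0.03, 0], [0, 0, 0.015, 0], [0, 0, 0.004, 0], [0, 0, 0, 0], [0, 0, 0, 0]])

```text
time: 25.45
eef_pos: [0.565, 0.0403, 0.0379]
tool_rot: [0.759, 0.651, 0.001, 0.001]
ft_force: [-0.3, 0.3, -0.9]
opening: 0.0304
finger_force: 20.0
```

>>> step_arm(commands=[[0, 0, 0, 0], [0, 0, 0, 0], [0, 0, 0, 0]], hand=0.56)

```text
time: 25.75
eef_pos: [0.5642, 0.0402, 0.0373]
tool_rot: [0.759, 0.651, 0.001, 0.0]
ft_force: [-0.6, 0.2, -0.2]
opening: 0.0377
finger_force: 0.0
```

>>> step_arm(commands=[[0, 0, -0.03, 0], [0, 0, -0.04, 0], [0, 0, -0.045, 0], [0, 0, -0.045, 0], [0, 0, 0, 0], [0, 0, 0, 0]])

```text
time: 26.35
eef_pos: [0.5642, 0.0401, 0.1979]
tool_rot: [0.759, 0.651, 0.001, 0.001]
ft_force: [-0.0, -0.7, -0.9]
opening: 0.0384
finger_force: 0.0
```

Run:
```python
from h import *
go(.43,.361,.12,171)
rings('scene',(150,384)); scoop()
```

```text
t 26.4 pos [0.5642 0.0401 0.1979] ytool -8.8 roll 0.2 delta before roll [ 0.2964 -0.182   0.0778] after [ 0.2958 -0.183   0.0778] J7 -0.17 F [-0.  -0.7 -0.9]
scene (213, 331) [0.4319 0.361 ] dia [0.034 0.034] hole True
scene (272, 152) [ 0.5739 -0.2822] dia [0.056 0.019] hole False
blob [ 230  148   62   74 3595] rear [[0.5378, 0.083], [0.6068, 0.0723]]
```

Now D, at (0.431, 0.361).

>>> step_arm(commands=[[0.04, -0.025, 0, 0], [0.04, -0.025, 0, 0], [0.04, -0.025, 0, 0], [0.04, -0.025, 0, 0], [0.04, -0.025, 0, 0], [0.04, -0.025, 0, 0], [0.04, -0.025, 0.04, 0], [0.016, -0.007, 0.04, 0]], hand=0)

```text
time: 27.25
eef_pos: [0.4304, 0.3569, 0.1232]
tool_rot: [0.757, 0.653, 0.001, -0.001]
ft_force: [0.8, -0.4, -1.2]
opening: 0.0856
finger_force: 0.0
```

>>> step_arm(commands=[[0, 0, 0, 0], [0, 0, 0, 0], [0, 0, 0, 0]])

```text
time: 27.55
eef_pos: [0.4345, 0.3509, 0.1251]
tool_rot: [0.76, 0.65, 0.001, 0.0]
ft_force: [-0.2, -0.1, 0.9]
opening: 0.087
finger_force: 0.0
```

Run:
```python
from h import *
go(.4305,.361,.017,171)
```

```text
t 27.6 pos [0.4345 0.3509 0.1251] ytool -9.0 roll 0.0 delta before roll [ 0.0094 -0.0057  0.1081] after [ 0.0094 -0.0057  0.1081] J7 -0.81 F [-0.2 -0.1  0.9]
```

>>> step_arm(commands=[[0.009, -0.006, 0.03, 0], [0, 0, 0.035, 0], [0, 0, 0.02, 0], [0, 0, 0.015, 0], [0, 0, 0.008, 0], [0, 0, 0, 0], [0, 0, 0, 0]], hand=0.3)

```text
time: 28.25
eef_pos: [0.4293, 0.3623, 0.0173]
tool_rot: [0.76, 0.65, 0.001, -0.0]
ft_force: [-1.0, -0.3, -0.3]
opening: 0.0612
finger_force: 0.0
```

>>> step_arm(commands=[[0, 0, 0, 0], [0, 0, 0, 0], [0, 0, 0, 0], [0, 0, 0, 0], [0, 0, 0, 0], [0, 0, 0, 0], [0, 0, 0, 0]], hand=1)

```text
time: 28.95
eef_pos: [0.4284, 0.3621, 0.0164]
tool_rot: [0.759, 0.651, 0.0, -0.0]
ft_force: [-1.3, 0.1, 1.3]
opening: 0.0306
finger_force: 20.0
```

>>> step_arm(commands=[[0, 0, -0.04, 0], [0, 0, -0.045, 0], [0, 0, -0.045, 0], [-0.04, 0.015, -0.025, 0], [-0.04, 0.025, 0, 0], [-0.04, 0.025, 0, 0], [-0.04, 0.025, 0, 0], [-0.04, 0.025, 0, 0]])

```text
time: 29.75
eef_pos: [0.5115, 0.1449, 0.1713]
tool_rot: [0.759, 0.651, 0.0, -0.0]
ft_force: [0.5, -0.2, 0.1]
opening: 0.031
finger_force: 20.0
```

>>> step_arm(commands=[[-0.04, 0.025, 0, 0], [-0.04, 0.025, 0, 0], [-0.04, 0.02, 0, 0], [-0.02, 0.01, 0, 0], [0, 0, 0, 0], [0, 0, 0, 0], [0, 0, 0, 0]])

```text
time: 30.45
eef_pos: [0.5684, -0.002, 0.1709]
tool_rot: [0.759, 0.652, 0.0, -0.001]
ft_force: [-0.4, -0.9, 0.4]
opening: 0.0306
finger_force: 20.0
```

Run:
```python
from h import *
s=get_state();print(s['opening'],s['finger_force'])
go(.565,.004,.05,171)
rings('scene',(150,384)); scoop()
```

```text
0.030575611455865254 19.998018158983527
t 30.4 pos [ 0.5684 -0.002   0.1709] ytool -8.7 roll 0.3 delta before roll [ 0.0053 -0.0041  0.1209] after [ 0.0053 -0.0042  0.1209] J7 -0.07 F [-0.4 -0.9  0.4]
blob [ 216  106   71  106 6031] rear [[0.5394, 0.0864], [0.6093, 0.0757]]
```

>>> step_arm(commands=[[0.005, -0.004, 0.02, 0], [0, 0, 0.03, 0], [0, 0, 0.035, 0], [0, 0, 0.03, 0], [0, 0, 0.015, 0], [0, 0, 0.003, 0], [0, 0, 0, 0], [0, 0, 0, 0]])

```text
time: 31.35
eef_pos: [0.5669, 0.0018, 0.0396]
tool_rot: [0.759, 0.651, 0.001, 0.001]
ft_force: [0.1, 0.1, -0.5]
opening: 0.0305
finger_force: 20.0
```

>>> step_arm(commands=[[0, 0, 0, 0], [0, 0, 0, 0], [0, 0, 0, 0]], hand=0.56)

```text
time: 31.65
eef_pos: [0.5661, 0.0017, 0.0389]
tool_rot: [0.759, 0.651, 0.001, 0.0]
ft_force: [-0.2, 0.0, -0.2]
opening: 0.0376
finger_force: 0.0
```

>>> step_arm(commands=[[0, 0, -0.03, 0], [0, 0, -0.04, 0], [0, 0, -0.045, 0], [0, 0, -0.045, 0], [0.03, 0, 0, 0], [0.04, 0, 0, 0], [0, 0, 0, 0], [0, 0, 0, 0]])

```text
time: 32.45
eef_pos: [0.5763, 0.0719, 0.1982]
tool_rot: [0.759, 0.652, -0.0, -0.0]
ft_force: [-0.4, -0.2, -0.5]
opening: 0.0383
finger_force: 0.0
```

Run:
```python
from h import *
rings('scene',(150,384)); c=scoop()
a=capture('scene')['pixels']
b=cv2.resize(a[120:330,170:310],None,fx=2.8,fy=2.8,interpolation=2)
o=np.zeros((600,800,3),np.uint8);o[:588,:392]=b;o[:300,400:]=cv2.resize(c['pixels'],(400,300));
s=capture('side')['pixels'];o[300:,400:]=cv2.resize(s[160:280,190:350],(400,300),interpolation=2)
cv2.imwrite('pics/final14.png',o)
for z in (.2,): go(.5728,.0945,.068,171)
```

```text
scene (270, 152) [ 0.5793 -0.2804] dia [0.056 0.018] hole False
blob [ 224  169   66   52 2129] rear [[0.5394, 0.0904], [0.6148, 0.0787]]
t 32.6 pos [0.5763 0.0693 0.1982] ytool -9.0 roll 0.0 delta before roll [ 0.0245 -0.0073  0.1302] after [ 0.0244 -0.0074  0.1302] J7 -0.22 F [ 0.1 -0.  -1. ]
```

>>> step_arm(commands=[[0.024, -0.005, 0, 0], [0, 0, 0.02, 0], [0, 0, 0.035, 0], [0, 0, 0.035, 0], [0, 0, 0.03, 0], [0, 0, 0.015, 0], [0, 0, 0, 0], [0, 0, 0, 0]], hand=0.3)

```text
time: 33.45
eef_pos: [0.576, 0.0948, 0.0641]
tool_rot: [0.76, 0.65, 0.001, 0.0]
ft_force: [0.0, -1.2, 0.2]
opening: 0.0608
finger_force: 0.0
```

Run:
```python
from h import *
go(.573,.093,.063,171)
c=capture('wrist')
g=c['pixels']; 
# head of handle: look for dark blob near predicted pixels
print(px(c,[[.573,.093,.097],[.5655,.0242,.002]]).round(0).tolist())
cv2.imwrite('pics/w15.png',g)
```

```text
t 33.5 pos [0.576  0.0948 0.0641] ytool -8.9 roll 0.1 delta before roll [-0.0023 -0.0027  0.0011] after [-0.0023 -0.0027  0.0011] J7 -0.20 F [ 0.  -1.2  0.2]
[[252.0, 278.0], [258.0, 287.0]]
```

>>> step_arm(commands=[[-0.001, -0.002, 0, 0], [0, 0, 0, 0], [0, 0, 0, 0], [0, 0, 0, 0], [0, 0, 0, 0], [0, 0, 0, 0], [0, 0, 0, 0], [0, 0, 0, 0]], hand=1, force=60)

```text
time: 34.3
eef_pos: [0.5734, 0.0948, 0.0635]
tool_rot: [0.759, 0.651, 0.0, 0.0]
ft_force: [0.4, 0.7, 4.0]
opening: 0.0291
finger_force: 59.9
```

>>> step_arm(commands=[[0, 0, -0.005, 0], [0, 0, -0.01, 0], [0, 0, -0.015, 0], [0, 0, -0.02, 0], [0, 0, 0, 0], [0, 0, 0, 0], [0, 0, 0, 0]])

```text
time: 35.0
eef_pos: [0.5723, 0.0946, 0.1126]
tool_rot: [0.759, 0.651, -0.001, -0.0]
ft_force: [0.7, 0.4, -2.5]
opening: 0.0293
finger_force: 60.0
```

Run:
```python
from h import *
s=get_state();print(s['opening'],s['finger_force'],s['ft_force'],s['wrist_torque'],s['eef_pos'])
a=capture('scene')['pixels'];cc=capture('side')['pixels']
o=np.zeros((600,800,3),np.uint8);o[:588,:392]=cv2.resize(a[120:330,170:310],None,fx=2.8,fy=2.8,interpolation=2)
o[:300,400:]=cv2.resize(cc[160:280,190:350],(400,300),interpolation=2)
o[300:,400:]=cv2.resize(capture('wrist')['pixels'],(400,300))
cv2.imwrite('pics/v14.png',o)
```

```text
0.029257893458240862 59.95362997055054 [ 0.74945422  0.37010862 -2.50944786] [0.07035384 0.04469961 0.02283436] [0.57228749 0.09462438 0.11261962]
```

View pics/v14.png

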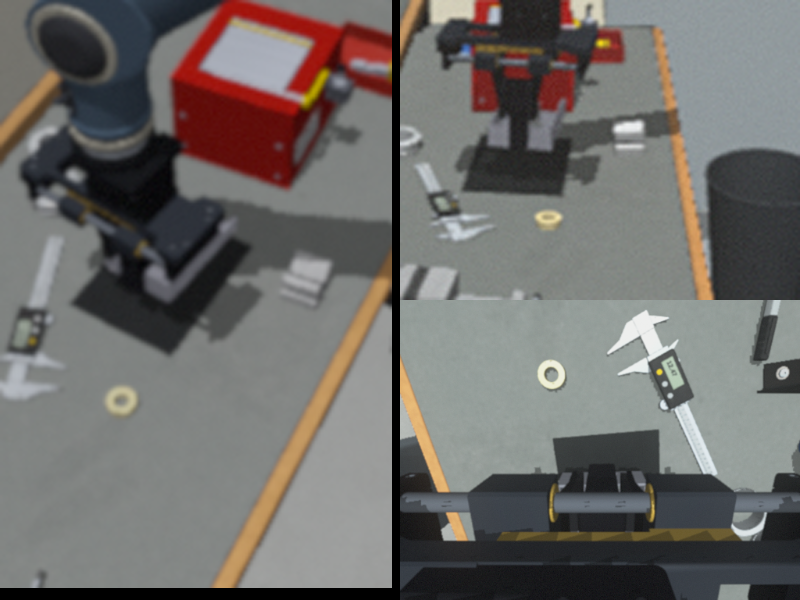

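>>> step_arm(commands=[[0, 0, 0.02, 0], [0, 0, 0.015, 0], [0, 0, 0.01, 0], [0, 0, 0.004, 0], [0, 0, 0, 0], [0, 0, 0, 0]])

```text
time: 35.75
eef_pos: [0.5732, 0.0946, 0.0643]
tool_rot: [0.759, 0.651, 0.0, 0.0]
ft_force: [-0.5, -0.3, -0.8]
opening: 0.0289
finger_force: 59.9
```

>>> step_arm(commands=[[0, 0, 0, 0], [0, 0, 0, 0], [0, 0, 0, 0], [0, 0, 0.005, 0], [0, 0, 0.006, 0], [0, 0, 0, 0], [0, 0, 0, 0]], hand=0.45)

```text
time: 36.45
eef_pos: [0.5728, 0.0945, 0.0528]
tool_rot: [0.759, 0.651, -0.0, -0.0]
ft_force: [-0.2, 0.3, -0.4]
opening: 0.048
finger_force: 0.0
```

>>> step_arm(commands=[[0, 0, 0, 0], [0, 0, 0, 0], [0, 0, 0, 0], [0, 0, 0, 0], [0, 0, 0, 0], [0, 0, 0, 0], [0, 0, 0, 0]], hand=1)

```text
time: 37.15
eef_pos: [0.5732, 0.0946, 0.0533]
tool_rot: [0.759, 0.651, 0.0, 0.0]
ft_force: [1.1, -0.4, 1.3]
opening: 0.0256
finger_force: 59.9
```

Run:
```python
from h import *
c=capture('scene')
for t,l in(('roof',[(128,230),(210,115),(372,160),(303,282)]),('flap',[(165,220),(215,150),(328,184),(290,250)])):
    print(t,plane(c,np.array(l)/4+[200,90],.125)[:,:2].round(4).tolist())
s=capture('side');l=[(248,112),(388,72),(253,72),(393,112)]
l=[(271,112),(371,112),(275,81),(366,83)]
print('side flap',plane(s,np.array(l)/3.6+[150,140],.124)[:,:2].round(4).tolist())
st=get_state();print(st['time'],st['ft_force'])
go(0,0,0,3)
```

```text
roof [[0.6474, -0.1347], [0.6546, -0.2903], [0.5099, -0.2986], [0.5008, -0.1442]]
flap [[0.6269, -0.158], [0.6302, -0.2516], [0.5299, -0.2552], [0.5246, -0.1716]]
side flap [[0.6243, -0.1592], [0.5236, -0.164], [0.6271, -0.2566], [0.5304, -0.2548]]
37.25 [-0.49501025 -0.29042106  0.86377903]
t 37.2 pos [0.5732 0.0947 0.0533] ytool -8.8 roll -11.8 delta before roll [-0.1815 -0.5519  0.0531] after [-0.0645 -0.5774  0.0531] J7 -0.19 F [-0.5 -0.3  0.9]
```

>>> step_arm(commands=[[0, 0, -0.005, 0], [0, 0, -0.015, 0], [0, 0, -0.02, 0], [0, 0, -0.025, 0], [0, 0, -0.025, 0], [0, 0, -0.025, 0], [0, 0, -0.02, 0], [0, 0, -0.01, 0]])

```text
time: 38.05
eef_pos: [0.5738, 0.0946, 0.201]
tool_rot: [0.76, 0.65, 0.002, 0.001]
ft_force: [-0.2, 0.1, -3.0]
opening: 0.0255
finger_force: 59.9
```

>>> step_arm(commands=[[0, 0, -0.003, -2], [0, 0, 0, -3], [0, 0, 0, -3], [0, 0, 0, -3], [0, 0, 0, -1], [0, 0, 0, 0], [0, 0, 0, 0]])

```text
time: 38.75
eef_pos: [0.5728, 0.0945, 0.2011]
tool_rot: [0.688, 0.726, -0.0, -0.0]
ft_force: [0.3, 0.3, -2.4]
opening: 0.0256
finger_force: 59.9
```

Run:
```python
from h import *
s=get_state();print(s['opening'],s['finger_force'],s['wrist_torque'])
go(.573,-.1217,.2,3.2)
```

```text
0.025626124566788196 59.92746918462217 [0.05372159 0.0366737  0.00887972]
t 38.8 pos [0.5728 0.0945 0.2011] ytool 3.1 roll -0.1 delta before roll [-0.2159 -0.0116  0.0011] after [-0.2159 -0.0119  0.0011] J7 -0.07 F [ 0.3  0.3 -2.4]
```

>>> step_arm(commands=[[-0.008, 0, 0, 0], [-0.016, -0.001, 0, 0], [-0.02, -0.001, 0, 0], [-0.02, -0.001, 0, 0], [-0.02, -0.001, 0, 0], [-0.02, -0.001, 0, 0], [-0.02, -0.001, 0, 0], [-0.02, -0.001, 0, 0]])

```text
time: 39.55
eef_pos: [0.5735, -0.0524, 0.2013]
tool_rot: [0.688, 0.726, -0.0, 0.0]
ft_force: [-1.0, 0.3, -4.3]
opening: 0.0251
finger_force: 59.9
```

>>> step_arm(commands=[[-0.02, -0.001, 0, 0], [-0.02, -0.001, 0, 0], [-0.018, -0.001, 0, 0], [-0.01, -0.001, 0, 0], [-0.004, -0.001, 0, 0], [0, 0, 0, 0], [0, 0, 0, 0], [0, 0, 0, 0]])

```text
time: 40.35
eef_pos: [0.5732, -0.1205, 0.2011]
tool_rot: [0.687, 0.727, 0.0, -0.0]
ft_force: [0.5, 0.5, -2.1]
opening: 0.0258
finger_force: 59.9
```

```bash
cat >> h.py <<'E'
def ah():
    s=get_state();p=np.array(s['eef_pos'])-[.5755,-.1646,.124];p[2]+=.005
    a=np.array([.056,-.998]);print('t %.1f'%s['time'],'a %.1f lat %.1f h %.1f mm'%(1e3*p[:2]@a,1e3*(p[:2]@[.998,.056]),1e3*p[2]),'F',np.round(s['ft_force'],2),'T',np.round(s['wrist_torque'],3),'open %.4f ff %.1f'%(s['opening'],s['finger_force']))
E
python3 -c "
from h import *
ah()
c=capture('side');cv2.imwrite('pics/z1.png',c['pixels'])
# red visible / scoop lip estimate: predicted lip px
print(px(c,[[.5785,-.25,.15],[.573,-.12,.15]]).round())
"
```

```text
t 40.4 a -44.2 lat 0.1 h 82.1 mm F [ 0.54  0.54 -2.05] T [0.036 0.1   0.011] open 0.0258 ff 59.9
[[239. 157.]
 [239. 168.]]
```

>>> step_arm(commands=[[0, 0, 0.008, 0], [0, 0, 0.008, 0], [0, 0, 0.004, 0], [0, 0, 0.002, 0], [0, 0, 0, 0], [0, 0, 0, 0]])

```text
time: 41.0
eef_pos: [0.5732, -0.1218, 0.1793]
tool_rot: [0.687, 0.726, 0.0, 0.0]
ft_force: [-0.3, 0.3, -3.7]
opening: 0.0256
finger_force: 59.9
```

>>> step_arm(commands=[[0, 0, 0.001, 0], [0, 0, 0.001, 0], [0, 0, 0.001, 0], [0, 0, 0, 0]])

```text
time: 41.4
eef_pos: [0.5732, -0.1217, 0.1764]
tool_rot: [0.687, 0.726, 0.0, 0.0]
ft_force: [0.1, 0.2, -1.3]
opening: 0.0254
finger_force: 59.9
```

```bash
python3 -c "
from h import *
ah()"
```

```text
t 41.4 a -42.9 lat 0.1 h 57.4 mm F [ 0.06  0.23 -1.27] T [-0.025  0.068 -0.073] open 0.0254 ff 59.9
```

>>> step_arm(commands=[[0, 0, 0.001, 0], [0, 0, 0, 0], [0, 0, 0, 0]], hand=1, force=6)

```text
time: 41.7
eef_pos: [0.5732, -0.1217, 0.1763]
tool_rot: [0.687, 0.726, 0.0, 0.0]
ft_force: [-2.1, 0.1, 6.6]
opening: 0.0259
finger_force: 6.0
```

>>> step_arm(commands=[[-0.002, 0, -0.004, 0], [-0.002, 0, -0.004, 0], [-0.002, 0, -0.004, 0], [0, 0, 0, 0]])

```text
time: 42.1
eef_pos: [0.5736, -0.1284, 0.1877]
tool_rot: [0.688, 0.726, 0.0, 0.001]
ft_force: [0.7, -0.7, -2.7]
opening: 0.0258
finger_force: 6.5
```

```bash
python3 -c "
from h import *
ah()"
```

```text
t 42.1 a -36.2 lat 0.2 h 68.7 mm F [ 0.68 -0.65 -2.71] T [0.062 0.039 0.078] open 0.0258 ff 6.5
```

>>> step_arm(commands=[[0, 0, 0, 0], [0, 0, 0, 0], [0, 0, 0, 0], [0, 0, 0, 0]], hand=1, force=3)

```text
time: 42.5
eef_pos: [0.5734, -0.1278, 0.1872]
tool_rot: [0.687, 0.726, -0.0, 0.0]
ft_force: [0.4, 0.1, -1.3]
opening: 0.0261
finger_force: 4.1
```

```bash
python3 -c "
from h import *
ah()
c=capture('scene');d=capture('side');w=capture('wrist')
np.savez('pics/st1.npz',scene=c['pixels'],side=d['pixels'],wrist=w['pixels'])
def seg(c,L):
  g=cv2.cvtColor(c['pixels'],cv2.COLOR_BGR2HSV);p=px(c,L);print(p.round(1).tolist())
from math import *
# predicted scoop side (robot side, -x world) lower edge points for theta
H=np.array([.5755,-.1646,.124]);av=np.array([.056,-.998,0]);lv=np.array([.998,.056,0])
s=get_state();P=np.array(s['eef_pos'])+[0,0,.005]
for th in (0,5):
  t=radians(th)
  for X,Z in((128,-56),(128,-38),(102,-38),(102,-26),(8,-26),(8,-56)):
    q=P+av*(X*cos(t)+Z*sin(t))*1e-3+np.array([0,0,1])*(-X*sin(t)+Z*cos(t))*1e-3
    print(th,(X,Z),px(c,[q-lv*.041,q+lv*.041]).round(1).tolist())
"
```

```text
t 42.5 a -36.8 lat -0.1 h 68.2 mm F [ 0.39  0.06 -1.26] T [-0.242  0.036 -0.018] open 0.0261 ff 4.1
0 (128, -56) [[279.8, 132.0], [256.4, 125.3]]
0 (128, -38) [[280.0, 127.6], [256.4, 121.0]]
0 (102, -38) [[277.1, 132.5], [253.2, 125.7]]
0 (102, -26) [[277.2, 129.6], [253.2, 122.8]]
0 (8, -26) [[265.7, 148.5], [240.7, 141.0]]
0 (8, -56) [[265.4, 155.8], [240.9, 148.3]]
5 (128, -56) [[279.0, 135.6], [255.7, 128.9]]
5 (128, -38) [[279.4, 131.0], [255.9, 124.4]]
5 (102, -38) [[276.5, 135.4], [252.7, 128.6]]
5 (102, -26) [[276.8, 132.3], [252.8, 125.5]]
5 (8, -26) [[265.4, 149.1], [240.4, 141.6]]
5 (8, -56) [[264.8, 156.9], [240.2, 149.4]]
```

>>> step_arm(commands=[[-0.002, 0, -0.004, 0], [-0.003, 0, -0.004, 0], [-0.003, 0, -0.004, 0], [-0.003, 0, -0.004, 0], [-0.003, 0, -0.004, 0], [-0.003, 0, -0.003, 0], [-0.003, 0, -0.003, 0], [0, 0, 0, 0]])

```text
time: 43.45
eef_pos: [0.5746, -0.1485, 0.2137]
tool_rot: [0.688, 0.726, 0.0, 0.0]
ft_force: [0.1, -0.4, -3.0]
opening: 0.0261
finger_force: 4.5
```

>>> step_arm(commands=[[0, 0, 0, 0], [0, 0, 0, 0]])

```text
time: 43.65
eef_pos: [0.5743, -0.1474, 0.213]
tool_rot: [0.687, 0.727, -0.0, -0.0]
ft_force: [0.2, 0.2, -3.3]
opening: 0.026
finger_force: 4.5
```

```bash
cat >> h.py <<'E'
def edge():
    # bright-aluminium mask bounding box around scoop in scene crop
    c=capture('scene');h=cv2.cvtColor(c['pixels'],cv2.COLOR_BGR2HSV)
    red=cv2.inRange(h,(0,120,40),(8,255,255))|cv2.inRange(h,(172,120,40),(180,255,255))
    al=cv2.inRange(h,(0,0,95),(180,60,255))
    for r in range(108,176,3):
        print(r,''.join('R' if red[r,k] else ('a' if al[r,k] else ('y' if h[r,k,1]>120 else ('#' if h[r,k,2]<60 else '.'))) for k in range(222,312)))
E
python3 -c "
from h import *
ah();edge()"
```

```text
t 43.6 a -17.2 lat -0.2 h 94.0 mm F [ 0.2   0.16 -3.34] T [0.092 0.099 0.034] open 0.0260 ff 4.5
108 ########..aaaa.yyy####################################################################....
111 ###....aaaaa..######.yyyyyyy.#####################################.aaaaaaaa...############
114 ##...aaaaaa.##########..####.aaaaa...yyy##########################aaaaaaaaaaaaaaaaaaa...##
117 ..aaaaaaaaaa..#########....aaaa...##############...#####..######.aaaaaaaaaaaaaaaaaaaaaaaaa
120 aaaaaaaaaaaaaaaaaaaa..####################....aaaaaa..########.aaaaaaaaaaaaaaaaaaaaaaaaaaa
123 aaaaaaaaaaaaaaaaaaaaaa.###################......aaaaa.######.aaaaaaaaaaaaaaaaaaaaaaaaaaaaa
126 aaaaaaaaaaaaaaaaaaaaaaa.##################.....aaaaaa.#####.aaaaaaaaaaaaaaaaaaaaaaaaaaaaaa
129 aaaaaaaaaaaaaaaaaaaaaaa.#################......aaaaaaa.##.RRRRRRRRR....RRRRRR...aaaaaaaaaa
132 aaaaaaaaaaaaaaaaaaa.aaa..#############y#..aaaaaaaaaaa....RRRRRRRRRRRRRRRRRRRRRRRRRRRRRRR..
135 aaaaaaaaaaaaaaaaa.RRaaaaa...###########..aaaaaaaaa....a.....RRRRRRRRRRRRRRRRRRRRRRRRRRRRRR
138 aaaaaaaaaaaaaaa.RRRR.aaaaaa.#########..aaaaaaaaa.
[... 481 characters left out ...]
RyyyyyyyR##########.........RRRRRRR
156 aaaaaaaaa.RRRRRRRRRRRRRRRRRRRRRRRRRRRRRRRRRRRRRRRRRRRR..yyyyyRRRRRR#####..................
159 aaaaaaaaaaRRRRRRRRRRRRRRRRRRRRRRRRRRRRRRRRRRRRRRRRRRRRRRyyyR..RRRRR.......................
162 aaaaaaaaaaRRRRRRRRRRRRRRRRRRRRRRRRRRRRRRRRRRRRRRRRRRRRRRRR....RRR.........................
165 aaaaaaaaaa.RRRRRRRRRRRRRRRRRRRRRRRRRRRRRRRRRRRRRRRRRRRRRR.....R...........................
168 aaaaaaaaaa.RRRRRRRRRRRRRRRRRRRRRRRRRRRRRRRRRRRRRRRRRRRR......................aa...........
171 aaaaaaaaaa.RRRRRRRRRRRRRRRRRRRRRRRRRRRRRRRRRRRR.RRRRR......R...............aaaaaaaaaaa....
174 aaaaaaaaaaa..RRRRRRRRRRRRRRRRRRRRRRRRRRRRRRRRRRRRRRRR....................aaaaaaaaaaaaaaaaa
```

```bash
cat >> h.py <<'E'
def pred(ths):
    c=capture('scene');lv=np.array([.998,.056,0]);av=np.array([.056,-.998,0])
    P=np.array(get_state()['eef_pos'])+[0,0,.005]
    for th in ths:
        t=np.radians(th);o=[]
        for X,Z in((128,-56),(128,-38),(102,-26),(8,-26),(8,-56)):
            q=P+av*(X*np.cos(t)+Z*np.sin(t))*1e-3+np.array([0,0,1])*(-X*np.sin(t)+Z*np.cos(t))*1e-3
            o.append(px(c,[q-lv*.041]).round(0)[0].tolist())
        print(th,'lip,corner,step,reartop,rearbot',o)
    return c
E
python3 -c "
from h import *
pred((0,5,10,15,20))"
```

```text
0 lip,corner,step,reartop,rearbot [[282.0, 122.0], [283.0, 118.0], [280.0, 119.0], [268.0, 138.0], [268.0, 145.0]]
5 lip,corner,step,reartop,rearbot [[282.0, 126.0], [282.0, 121.0], [280.0, 122.0], [268.0, 139.0], [268.0, 147.0]]
10 lip,corner,step,reartop,rearbot [[281.0, 129.0], [281.0, 125.0], [279.0, 125.0], [268.0, 139.0], [267.0, 148.0]]
15 lip,corner,step,reartop,rearbot [[280.0, 133.0], [281.0, 128.0], [278.0, 128.0], [268.0, 140.0], [266.0, 149.0]]
20 lip,corner,step,reartop,rearbot [[279.0, 137.0], [280.0, 132.0], [278.0, 131.0], [267.0, 140.0], [266.0, 149.0]]
```

>>> step_arm(commands=[[0, 0, -0.008, 0], [0, 0, 0.008, 0], [0, 0, -0.008, 0], [0, 0, 0.008, 0], [0, 0, -0.008, 0], [0, 0, 0.008, 0], [0, 0, 0, 0], [0, 0, 0, 0]])

```text
time: 44.55
eef_pos: [0.5742, -0.1476, 0.2127]
tool_rot: [0.687, 0.726, -0.0, -0.0]
ft_force: [0.1, -0.0, -2.8]
opening: 0.0259
finger_force: 4.5
```

```bash
python3 -c "
from h import *
ah()
capture('scene');ah();capture('scene');ah()
c=capture('wrist');np.save('pics/wr.npy',c['pixels'])
"
```

```text
t 44.5 a -17.0 lat -0.4 h 93.7 mm F [ 0.13 -0.01 -2.78] T [0.009 0.031 0.011] open 0.0259 ff 4.5
t 44.6 a -17.0 lat -0.2 h 94.0 mm F [-0.45  0.35 -3.17] T [ 0.033  0.092 -0.02 ] open 0.0258 ff 4.5
t 44.6 a -16.9 lat -0.1 h 94.1 mm F [ 0.51 -1.6  -1.93] T [ 0.041  0.055 -0.013] open 0.0262 ff 4.5
```

>>> step_arm(commands=[[0, 0, 0, 0], [0, 0, 0, 0], [0, 0, 0, 0], [0, 0, 0.002, 0], [0, 0, 0.002, 0], [0, 0, 0.002, 0], [0, 0, 0, 0]], hand=1, force=60)

```text
time: 45.4
eef_pos: [0.5744, -0.1476, 0.2069]
tool_rot: [0.687, 0.726, -0.0, -0.0]
ft_force: [-0.7, 0.6, -2.2]
opening: 0.0253
finger_force: 61.7
```

>>> step_arm(commands=[[0, 0, 0.002, 0], [0, 0, 0.002, 0], [0, 0, 0.002, 0], [0, 0, 0, 0]])

```text
time: 45.8
eef_pos: [0.5745, -0.1477, 0.2009]
tool_rot: [0.687, 0.726, -0.0, -0.0]
ft_force: [0.8, 0.1, -1.9]
opening: 0.0259
finger_force: 61.7
```

>>> step_arm(commands=[[0, 0, 0.002, 0], [0, 0, 0.002, 0], [0, 0, 0.002, 0], [0, 0, 0, 0]])

```text
time: 46.2
eef_pos: [0.5745, -0.1477, 0.195]
tool_rot: [0.687, 0.727, -0.0, -0.0]
ft_force: [-0.5, 0.6, -1.1]
opening: 0.0258
finger_force: 61.7
```

```bash
python3 -c "
from h import *
ah();capture('scene');ah()"
```

```text
t 46.2 a -17.0 lat -0.1 h 76.0 mm F [-0.49  0.61 -1.08] T [-0.02  -0.056  0.064] open 0.0258 ff 61.7
t 46.2 a -17.0 lat -0.0 h 76.1 mm F [ 0.76  0.23 -2.07] T [-0.029 -0.02   0.022] open 0.0252 ff 61.7
```

>>> step_arm(commands=[[0, 0, -0.003, 0], [0, 0, -0.003, 0], [0.005, 0, 0, 0], [0.005, 0, 0, 0], [0, 0, 0, 0], [0, 0, 0, 0]])

```text
time: 46.85
eef_pos: [0.5739, -0.1368, 0.2011]
tool_rot: [0.687, 0.727, 0.0, -0.0]
ft_force: [-0.5, 0.5, -0.5]
opening: 0.0255
finger_force: 61.7
```

>>> step_arm(commands=[[0, 0, 0.003, 0], [0, 0, 0.003, 0], [0, 0, 0.002, 0], [0, 0, 0.002, 0], [0, 0, 0, 0]])

```text
time: 47.35
eef_pos: [0.5738, -0.1378, 0.1908]
tool_rot: [0.687, 0.726, -0.0, -0.0]
ft_force: [-0.4, 0.9, -1.4]
opening: 0.0256
finger_force: 61.7
```

>>> step_arm(commands=[[0, 0, 0.002, 0], [0, 0, 0.002, 0], [0, 0, 0.002, 0], [0, 0, 0, 0]])

```text
time: 47.75
eef_pos: [0.574, -0.1379, 0.1856]
tool_rot: [0.687, 0.726, 0.0, 0.0]
ft_force: [-1.0, 0.0, 2.5]
opening: 0.0255
finger_force: 61.6
```

```bash
python3 -c "
from h import *
ah();capture('scene');ah()"
```

```text
t 47.8 a -26.7 lat 0.0 h 66.6 mm F [-0.98  0.    2.54] T [-0.165  0.093 -0.027] open 0.0255 ff 61.6
t 47.8 a -26.7 lat 0.0 h 66.5 mm F [0.24 0.74 2.12] T [-0.159  0.171 -0.021] open 0.0251 ff 61.6
```

```bash
cat >> h.py <<'E'
def arm():
    c=capture('scene');h=cv2.cvtColor(c['pixels'],cv2.COLOR_BGR2HSV)
    m=cv2.inRange(h,(18,110,60),(36,255,255));m[:135]=0;m[175:]=0;m[:,:268]=0;m[:,300:]=0
    ys,xs=np.where(m>0);print('arm rows',{int(r):(int(xs[ys==r].min()),int(xs[ys==r].max())) for r in sorted(set(ys))})
    A=np.array([.5785,-.2175,0]);ex=np.array([.998,.056,0]);ey=np.array([-.056,.998,0])
    for phi in(0,10,20,30,40):
        t=np.radians(phi);o=[]
        for d in(0,25,53,60):
            o.append(px(c,[A-.08*ex+ey*(.053-d*1e-3*np.cos(t))+[0,0,.120-d*1e-3*np.sin(t)]]).round(0)[0].tolist())
        print(phi,o)
E
python3 -c "
from h import *
arm()"
```

```text
arm rows {149: (284, 286), 150: (283, 286), 151: (282, 286), 152: (282, 285), 153: (280, 284), 154: (279, 283), 155: (278, 283), 156: (278, 282), 157: (278, 281), 158: (278, 280), 159: (279, 279)}
0 [[281.0, 157.0], [283.0, 152.0], [287.0, 146.0], [287.0, 145.0]]
10 [[281.0, 157.0], [283.0, 153.0], [286.0, 149.0], [287.0, 148.0]]
20 [[281.0, 157.0], [283.0, 154.0], [286.0, 151.0], [287.0, 150.0]]
30 [[281.0, 157.0], [283.0, 156.0], [285.0, 154.0], [286.0, 154.0]]
40 [[281.0, 157.0], [283.0, 157.0], [285.0, 157.0], [285.0, 157.0]]
```

>>> step_arm(commands=[[-0.003, 0, 0, 0], [-0.003, 0, 0.002, 0], [-0.003, 0, 0.002, 0], [-0.003, 0, 0.002, 0], [0, 0, 0, 0], [0, 0, 0, 0]])

```text
time: 48.45
eef_pos: [0.5768, -0.1498, 0.1822]
tool_rot: [0.687, 0.727, 0.002, 0.002]
ft_force: [-0.8, 2.2, 14.1]
opening: 0.0253
finger_force: 61.5
```

```bash
python3 -c "
from h import *
ah();arm()"|head -2
```

```text
t 48.5 a -14.7 lat 2.1 h 63.2 mm F [-0.81  2.23 14.11] T [ 0.315  0.564 -0.04 ] open 0.0253 ff 61.5
arm rows {149: (284, 286), 150: (283, 286), 151: (282, 286), 152: (282, 285), 153: (280, 284), 154: (279, 283), 155: (278, 283), 156: (278, 282), 157: (278, 281), 158: (278, 280), 159: (279, 279)}
```

>>> step_arm(commands=[[0, 0, -0.003, 0], [-0.003, -0.001, 0, 0], [-0.003, -0.001, 0, 0], [-0.003, 0, 0, 0], [-0.003, 0, 0, 0], [0, 0, 0, 0], [0, 0, 0, 0]])

```text
time: 49.2
eef_pos: [0.5729, -0.1625, 0.182]
tool_rot: [0.688, 0.726, -0.0, 0.0]
ft_force: [-1.0, -1.4, -0.8]
opening: 0.0249
finger_force: 61.7
```

```bash
python3 -c "
from h import *
ah();arm()"|head -2
```

```text
t 49.2 a -2.2 lat -2.4 h 63.0 mm F [-1.   -1.4  -0.78] T [-0.371  0.078 -0.017] open 0.0249 ff 61.7
arm rows {148: (285, 286), 149: (284, 286), 150: (283, 286), 151: (282, 286), 152: (281, 285), 153: (279, 284), 154: (278, 283), 155: (278, 283), 156: (278, 282), 157: (278, 281), 158: (278, 280), 159: (279, 279)}
```

>>> step_arm(commands=[[0, 0, 0, 0], [0, 0, 0, 0], [0, 0, -0.004, 0], [0, 0, -0.004, 0], [-0.002, 0, -0.004, 0], [0, 0, 0, 0]], hand=1, force=4)

```text
time: 49.85
eef_pos: [0.5735, -0.164, 0.195]
tool_rot: [0.687, 0.726, 0.0, 0.0]
ft_force: [-0.6, -0.7, -3.1]
opening: 0.0261
finger_force: 5.4
```

```bash
python3 -c "
from h import *
ah();arm()"|head -2
```

```text
t 49.9 a -0.7 lat -1.9 h 76.0 mm F [-0.62 -0.7  -3.13] T [-0.287  0.073 -0.023] open 0.0261 ff 5.4
arm rows {148: (284, 286), 149: (284, 286), 150: (283, 286), 151: (282, 286), 152: (281, 285), 153: (279, 284), 154: (278, 283), 155: (278, 282), 156: (278, 282), 157: (278, 281), 158: (278, 280), 159: (279, 279)}
```

>>> step_arm(commands=[[-0.003, 0, -0.004, 0], [-0.003, 0, -0.004, 0], [-0.003, 0, -0.004, 0], [-0.003, 0, -0.004, 0], [-0.003, 0, -0.004, 0], [0, 0, 0, 0]])

```text
time: 50.5
eef_pos: [0.5743, -0.1798, 0.215]
tool_rot: [0.688, 0.726, 0.0, 0.001]
ft_force: [-0.1, -1.2, -3.4]
opening: 0.0261
finger_force: 4.0
```

```bash
python3 -c "
from h import *
ah();arm()"|head -2
```

```text
t 50.5 a 15.1 lat -2.0 h 96.0 mm F [-0.12 -1.22 -3.37] T [-0.314  0.08  -0.099] open 0.0261 ff 4.0
arm rows {148: (284, 286), 149: (283, 286), 150: (282, 286), 151: (282, 286), 152: (281, 285), 153: (279, 284), 154: (278, 283), 155: (278, 283), 156: (278, 282), 157: (278, 281), 158: (278, 280), 159: (279, 279)}
```

>>> step_arm(commands=[[-0.003, 0, -0.003, 0], [-0.004, 0, -0.003, 0], [-0.004, 0, -0.003, 0], [-0.004, 0, -0.003, 0], [-0.004, 0, -0.003, 0], [-0.004, 0, -0.003, 0], [0, 0, 0, 0]])

```text
time: 51.25
eef_pos: [0.5756, -0.2026, 0.2329]
tool_rot: [0.688, 0.726, 0.0, 0.0]
ft_force: [0.1, 0.5, -1.7]
opening: 0.0259
finger_force: 4.0
```

```bash
python3 -c "
from h import *
ah();arm()"|head -2
```

```text
t 51.2 a 38.0 lat -2.0 h 113.9 mm F [ 0.11  0.48 -1.67] T [ 0.029  0.009 -0.015] open 0.0259 ff 4.0
arm rows {140: (277, 277), 148: (284, 286), 149: (283, 286), 150: (282, 286), 151: (282, 286), 152: (281, 285), 153: (279, 284), 154: (278, 284), 155: (278, 283), 156: (278, 282), 157: (278, 281), 158: (278, 280), 159: (279, 279)}
```

>>> step_arm(commands=[[0, 0, 0, 0], [0, 0, 0, 0], [0, 0, 0.005, 0], [0, 0, 0.007, 0], [0.004, 0, 0.007, 0], [0.004, 0, 0.005, 0], [0, 0, 0, 0], [0, 0, 0, 0]], hand=1, force=60)

```text
time: 52.1
eef_pos: [0.5748, -0.1939, 0.2081]
tool_rot: [0.687, 0.726, -0.0, -0.0]
ft_force: [-1.1, -1.7, 0.1]
opening: 0.0254
finger_force: 60.0
```

```bash
python3 -c "
from h import *
ah();arm()"|head -2
```

```text
t 52.1 a 29.2 lat -2.4 h 89.1 mm F [-1.06 -1.72  0.14] T [-0.642  0.113 -0.083] open 0.0254 ff 60.0
arm rows {153: (279, 285), 154: (278, 285), 155: (278, 285), 156: (278, 284), 157: (278, 283), 158: (278, 281), 159: (278, 280)}
```

>>> step_arm(commands=[[0, 0, -0.008, 0], [0, 0, 0.008, 0], [0, 0, -0.008, 0], [0, 0, 0.008, 0], [0, 0, -0.008, 0], [0, 0, 0.008, 0], [0, 0, 0, 0], [0, 0, 0, 0]])

```text
time: 52.95
eef_pos: [0.5752, -0.1937, 0.2079]
tool_rot: [0.687, 0.726, 0.0, 0.0]
ft_force: [1.7, -0.0, 1.0]
opening: 0.0255
finger_force: 60.0
```

```bash
python3 -c "
from h import *
ah();arm()"|head -2
```

```text
t 53.0 a 29.0 lat -2.0 h 88.9 mm F [ 1.66 -0.04  0.97] T [-0.462 -0.234  0.015] open 0.0255 ff 60.0
arm rows {153: (279, 285), 154: (278, 285), 155: (278, 285), 156: (278, 284), 157: (278, 283), 158: (278, 281), 159: (278, 280)}
```

>>> step_arm(commands=[[0.005, 0, -0.003, 0], [0, 0, -0.01, 0], [0, 0, -0.015, 0], [0, 0, -0.015, 0], [0, 0, -0.015, 0], [0, 0, -0.015, 0], [0, 0, 0, 0], [0, 0, 0, 0]])

```text
time: 53.8
eef_pos: [0.5746, -0.1882, 0.2815]
tool_rot: [0.687, 0.727, 0.0, -0.0]
ft_force: [0.0, -0.1, -2.4]
opening: 0.025
finger_force: 60.0
```

```bash
python3 -c "
from h import *
ah();capture('side');ah();capture('side');ah();arm()
c=capture('scene')
h=cv2.cvtColor(c['pixels'],cv2.COLOR_BGR2HSV)
"|head -4
```

```text
t 53.8 a 23.5 lat -2.2 h 162.5 mm F [ 0.04 -0.13 -2.37] T [-0.072  0.082 -0.036] open 0.0250 ff 60.0
t 53.9 a 23.4 lat -2.5 h 161.8 mm F [-0.71 -0.45 -1.71] T [-0.049  0.003  0.024] open 0.0255 ff 60.0
t 53.9 a 23.5 lat -2.7 h 161.4 mm F [-0.18 -0.04 -1.34] T [-0.078  0.037  0.013] open 0.0255 ff 60.0
arm rows {144: (286, 286), 145: (284, 287), 146: (284, 287), 147: (283, 286), 148: (283, 286), 149: (282, 285), 150: (281, 285), 151: (281, 285), 152: (280, 284), 153: (279, 283), 154: (278, 283), 155: (278, 282), 156: (278, 281), 157: (278, 280), 158: (278, 280)}
```

```bash
python3 -c "
from h import *
f=[];T=[]
for i in range(24):
    c=capture('wrist');s=get_state();f.append(s['ft_force']);T.append(s['wrist_torque'])
f=np.array(f);print(f.mean(0),f.std(0),np.mean(T,0))
"
```

```text
[-0.17836124 -0.15890583 -1.5116266 ] [0.54592005 0.5424764  0.40623561] [-0.06975993  0.04892877  0.00089773]
```

>>> step_arm(commands=[[0.015, 0, 0, 0], [0.025, 0, 0, 0], [0.03, 0, 0, 0], [0.03, 0, 0, 2], [0.03, 0, 0, 3], [0.03, 0, 0, 2], [0.03, 0, 0, 0], [0.015, 0, 0, 0]])

```text
time: 56.0
eef_pos: [0.5722, 0.0208, 0.2812]
tool_rot: [0.728, 0.685, 0.001, -0.001]
ft_force: [-0.1, 0.6, -1.4]
opening: 0.0253
finger_force: 60.0
```

>>> step_arm(commands=[[0.01, 0, 0, 0], [0, 0, 0.02, 0], [0, 0, 0.03, 0], [0, 0, 0.03, 0], [0, 0, 0.02, 0], [0, 0, 0, 0], [0, 0, 0, 0]])

```text
time: 56.7
eef_pos: [0.5736, 0.0251, 0.1817]
tool_rot: [0.731, 0.683, -0.0, 0.0]
ft_force: [-0.5, 0.6, -1.5]
opening: 0.0253
finger_force: 60.0
```

```bash
python3 -c "
from h import *
go(.5717,.0269,.1353,-4)
# mat corners from scene: dark low mask
c=capture('scene');g=cv2.cvtColor(c['pixels'],cv2.COLOR_BGR2GRAY)
print(px(c,[[.572,.0315,.002]]).round())
rings('scene',(150,384))
"
```

```text
t 56.7 pos [0.5736 0.0251 0.1817] ytool -3.9 roll 0.1 delta before roll [ 0.0017 -0.002   0.0464] after [ 0.0017 -0.002   0.0464] J7 -0.06 F [-0.5  0.6 -1.5]
[[229. 218.]]
scene (213, 262) [0.5327 0.1937] dia [0.027 0.029] hole False
scene (272, 152) [ 0.5738 -0.2818] dia [0.061 0.019] hole False
```

>>> step_arm(commands=[[0.002, -0.002, 0.015, 0], [0, 0, 0.015, 0], [0, 0, 0.01, 0], [0, 0, 0, 0], [0, 0, 0, 0]])

```text
time: 57.3
eef_pos: [0.572, 0.028, 0.142]
tool_rot: [0.73, 0.683, 0.001, 0.0]
ft_force: [-0.7, -0.4, -2.4]
opening: 0.0254
finger_force: 60.0
```

>>> step_arm(commands=[[0, 0, 0.003, 0], [0, 0, 0.003, 0], [0, 0, 0, 0]])

```text
time: 57.6
eef_pos: [0.5712, 0.0281, 0.1351]
tool_rot: [0.73, 0.683, -0.0, -0.0]
ft_force: [-0.3, 0.9, -1.6]
opening: 0.0252
finger_force: 60.0
```

>>> step_arm(commands=[[0, 0, 0.003, 0], [0, 0, 0.003, 0], [0, 0, 0, 0]])

```text
time: 57.9
eef_pos: [0.5721, 0.0294, 0.1307]
tool_rot: [0.73, 0.683, 0.001, -0.0]
ft_force: [-1.3, 1.6, 7.9]
opening: 0.0254
finger_force: 60.0
```

```bash
python3 -c "
from h import *
ah();capture('side');ah();print(get_state()['eef_pos'])"
```

```text
t 57.9 a -193.8 lat 7.5 h 11.7 mm F [-1.33  1.61  7.93] T [ 0.121  0.724 -0.141] open 0.0254 ff 60.0
t 58.0 a -193.7 lat 7.4 h 11.8 mm F [-1.81  2.39  8.47] T [ 0.092  0.689 -0.068] open 0.0253 ff 60.0
[0.57206655 0.02929899 0.13075611]
```

>>> step_arm(commands=[[0, 0, -0.01, 0], [-0.01, 0.001, 0, 0], [-0.009, 0.001, 0, 0], [0, 0, 0.007, 0], [0, 0, 0, 0]])

```text
time: 58.45
eef_pos: [0.5717, 0.008, 0.1312]
tool_rot: [0.731, 0.683, -0.001, -0.0]
ft_force: [0.4, 0.2, -1.2]
opening: 0.0252
finger_force: 60.0
```

>>> step_arm(commands=[[0, 0, 0.001, 0], [0, 0, 0.001, 0], [0.003, 0, 0.001, 0], [0.006, 0, 0.002, 0], [0.006, 0, 0.002, 0], [0.006, 0, 0.0025, 0], [0, 0, 0, 0]], hand=1, force=5)

```text
time: 59.15
eef_pos: [0.5733, 0.0316, 0.1221]
tool_rot: [0.73, 0.684, -0.0, -0.0]
ft_force: [-0.2, 0.2, -1.8]
opening: 0.026
finger_force: 5.0
```

```bash
python3 -c "
from h import *
go(.577,.0993,.0533,-4);capture('side');go(.577,.0993,.0533,-4)"
```

```text
t 59.1 pos [0.5733 0.0316 0.1221] ytool -3.7 roll 0.3 delta before roll [ 0.0678 -0.0006  0.0688] after [ 0.0678 -0.001   0.0688] J7 -0.04 F [-0.2  0.2 -1.8]
t 59.2 pos [0.5733 0.0309 0.1223] ytool -3.7 roll 0.3 delta before roll [ 0.0685 -0.0008  0.0691] after [ 0.0685 -0.0011  0.0691] J7 -0.04 F [-0.5 -0.2 -2.7]
```

>>> step_arm(commands=[[0.005, 0, 0.003, 0], [0.005, 0, 0.003, 0], [0.005, 0, 0.0035, 0], [0.005, 0, 0.0035, 0], [0.005, 0, 0.004, 0], [0.0045, 0, 0.004, 0], [0, 0, 0, 0]])

```text
time: 59.9
eef_pos: [0.5754, 0.0608, 0.1011]
tool_rot: [0.73, 0.684, 0.0, -0.0]
ft_force: [0.6, 1.8, 0.8]
opening: 0.0257
finger_force: 7.0
```

>>> step_arm(commands=[[0.0045, 0, 0.004, 0], [0.004, 0, 0.0045, 0], [0.004, 0, 0.0045, 0], [0.004, 0, 0.005, 0], [0.0035, 0, 0.005, 0], [0.0035, 0, 0.005, 0], [0, 0, 0, 0]])

```text
time: 60.6
eef_pos: [0.5763, 0.0834, 0.0726]
tool_rot: [0.73, 0.683, -0.001, -0.001]
ft_force: [-0.7, -0.2, -1.3]
opening: 0.0263
finger_force: 5.5
```

```bash
python3 -c "
from h import *
go(.577,.0993,.0533,-4);print(get_state()['opening'],get_state()['wrist_torque'])"
```

```text
t 60.6 pos [0.5763 0.0834 0.0726] ytool -3.8 roll 0.2 delta before roll [ 0.0159 -0.0003  0.0193] after [ 0.0159 -0.0004  0.0193] J7 -0.11 F [-0.7 -0.2 -1.3]
0.02627363891148665 [-0.12516913  0.0487083   0.00887948]
```

>>> step_arm(commands=[[0.003, 0, 0.005, 0], [0.003, 0, 0.005, 0], [0.003, 0, 0.005, 0], [0.003, 0, 0.004, 0], [0, 0, 0.002, 0], [0, 0, 0, 0]])

```text
time: 61.2
eef_pos: [0.5778, 0.0955, 0.0527]
tool_rot: [0.73, 0.683, 0.0, -0.0]
ft_force: [-0.9, 0.7, 0.3]
opening: 0.0257
finger_force: 5.0
```

```bash
python3 -c "
from h import *
for i in range(3):
    go(.577,.0993,.0533,-4);capture('side')
print(get_state()['opening'],get_state()['wrist_torque'])"
```

```text
t 61.2 pos [0.5778 0.0955 0.0527] ytool -3.8 roll 0.2 delta before roll [ 0.0038 -0.001  -0.0006] after [ 0.0038 -0.0011 -0.0006] J7 -0.12 F [-0.9  0.7  0.3]
t 61.2 pos [0.5778 0.0954 0.0527] ytool -3.8 roll 0.2 delta before roll [ 0.0038 -0.0011 -0.0006] after [ 0.0038 -0.0011 -0.0006] J7 -0.12 F [-0.6  1.6 -0.3]
t 61.3 pos [0.5778 0.0953 0.0527] ytool -3.8 roll 0.2 delta before roll [ 0.004  -0.0011 -0.0006] after [ 0.004  -0.0011 -0.0006] J7 -0.12 F [-0.3  1.2 -0.1]
0.026165198625800638 [0.08450296 0.04689729 0.05427504]
```

>>> step_arm(commands=[[0, 0, 0, 0], [0, 0, 0, 0], [0, 0, 0, 0], [0, 0, 0, 0], [0, 0, -0.02, 0], [0, 0, -0.03, 0], [0, 0, -0.03, 0], [0, 0, -0.04, 0]], hand=0.45)

```text
time: 62.15
eef_pos: [0.5767, 0.0945, 0.1727]
tool_rot: [0.73, 0.683, -0.001, -0.001]
ft_force: [0.3, 0.5, -0.3]
opening: 0.0477
finger_force: 0.0
```

>>> step_arm(commands=[[-0.02, 0, -0.02, 0], [-0.03, 0, 0, 0], [-0.01, 0, 0, 0], [0, 0, 0, 0], [0, 0, 0, 0]])

```text
time: 62.65
eef_pos: [0.5735, 0.0362, 0.192]
tool_rot: [0.73, 0.683, -0.0, -0.001]
ft_force: [0.1, 1.1, 0.4]
opening: 0.048
finger_force: 0.0
```

```bash
python3 -c "
from h import *
go(.577,.0993,.0533,-4)
c=capture('wrist');p=c['pixels'];g=cv2.cvtColor(p,cv2.COLOR_BGR2GRAY);cv2.imwrite('pics/end.png',p)
for r in range(60,222,6):
    print(r,''.join('a' if v>165 else ('#' if v<45 else ('m' if v<75 else '.')) for v in g[r,150:370:2]))
"
```

```text
t 62.6 pos [0.5735 0.0362 0.192 ] ytool -3.8 roll 0.2 delta before roll [ 0.0631 -0.0004  0.1387] after [ 0.0631 -0.0007  0.1387] J7 -0.08 F [0.1 1.1 0.4]
60 ...................................................................................mm.aa..aaaaaa.m............
66 ....................................................................................mmm..m....m..m............
72 ......................................................................................m.aa.mmm.m.mmm..........
78 .....................................................................................a.mm..mmmmmmmm...........
84 ....................................................................................aaa.mmmm...a.a............
90 ...........................................................................................aaaaaaaa...........
96 ............................................................................................aaaaaaaa..........
102 .............................................................................................aaaaaaaa.........
108 ............................
[... 1452 characters left out ...]
..........
186 ..............................mmmmmm.a.aaaaaaaaaaaaaaaaaaaaaaaaaaaaaaa.aammmmmmm..............................
192 ..............................mmmmmm.a..aaaaaaaaaaaaaaaaaaaaaaaaaaaaaa.aammmmmmm..............................
198 ..............................mmmmmm.a..aaaaaaaaaaaaaaaaaaaaaaaaaaaaaa.a.mmmmmmm..............................
204 ..............................mmmmmmmaa.aaaaaaaaaaaaaaaaaaaaaaaaaaaaaa.a.mmmmmmm..............................
210 ..............................mmmmmmmaa.aaaaaaaaaaaaaaaaaaaaaaaaaaaaa..a.mmmmmmm..............................
216 ..............................mmmmmmm.....aaaaaaaaaaaaaaaaaaaaaa.........mmmmmm...............................
```

```bash
python3 -c "
from h import *
c=capture('wrist')
m=plane(c,[(206,112),(313,112)],.002);r=plane(c,[(222,142),(298,142)],.032)
d=(m[1]-m[0])[:2]/np.linalg.norm((m[1]-m[0])[:2]);f=np.array([d[1],-d[0]])
print(np.linalg.norm(m[1]-m[0]),np.linalg.norm(r[1]-r[0]),'mat c',m.mean(0)[:2]+.085*f,'scoop c',r.mean(0)[:2]+.06*f, 'diff along,lat',((r-m).mean(0)[:2]+ -.025*f)@f,(r-m).mean(0)[:2]@d)
c=pred((0,));arm();rings('scene',(150,384))
h=cv2.cvtColor(c['pixels'],cv2.COLOR_BGR2HSV);y=cv2.inRange(h,(20,120,90),(35,255,255));n,l,st,ce=cv2.connectedComponentsWithStats(y)
for i in range(1,n):
    if st[i,4]>8 and st[i,1]>110: print(st[i],plane(c,[ce[i]],.014).round(3).tolist())
"|grep -v '\[\[281'
```

```text
0.1261427288409058 0.08393696859571685 mat c [0.57439323 0.02966129] scoop c [0.57444991 0.02223472] diff along,lat 0.007407229051760613 0.0005386552370160036
0 lip,corner,step,reartop,rearbot [[257.0, 163.0], [257.0, 159.0], [253.0, 162.0], [239.0, 184.0], [240.0, 191.0]]
arm rows {144: (286, 286), 145: (284, 287), 146: (284, 287), 147: (283, 286), 148: (283, 286), 149: (282, 285), 150: (281, 285), 151: (281, 285), 152: (280, 284), 153: (279, 283), 154: (278, 283), 155: (278, 282), 156: (278, 281), 157: (278, 281), 158: (278, 280)}
scene (469, 153) [-0.0491 -0.5966] dia [0.029 0.044] hole False
scene (272, 152) [ 0.5739 -0.2822] dia [0.056 0.019] hole False
[309 142   7   8  45] [[0.461, -0.378, 0.014]]
[278 145  10  14  57] [[0.542, -0.3, 0.014]]
```

>>> step_arm(commands=[[0, 0, -0.03, 0], [0, 0, -0.03, 0], [0, 0, 0, 0], [0, 0, 0, 0]])

```text
time: 63.3
eef_pos: [0.574, 0.0355, 0.253]
tool_rot: [0.73, 0.683, 0.001, 0.0]
ft_force: [-0.0, -1.2, -0.2]
opening: 0.0477
finger_force: 0.0
```

```bash
python3 -c "
from station import *
print(hand_in())"
```

```text
the job is handed in; nothing more can be done
None
```

The job is handed in at about 63 s; no verdict came back. The plug is in the tray. All four grey spacers found were tipped through the flap, confirmed by the scoop's weight rather than by a look inside the box. The flap has sprung shut, and the empty scoop stands upright on its mat, about 7 mm off centre toward the box.

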